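# Set up the heat-flow stand for a run

### The job

Get the heat-flow stand ready for a run. Prove its earth-leakage breaker, before or after the rest: press the test button so that the lever drops, then lift the lever until it stays latched up. Build the measuring stack on the heater plate, every disc flat and centred on it (one steel meter disc at the bottom, then all the white specimen discs there are, then the other meter disc on top), then lower the hood over the stack and press it straight down until it is fully home and both clips have snapped over its rim, leaving the bottle, the rubber bulb and the beaker standing where they are.

Things in the scene. Friction and masses are not known exactly. Their poses are not given: they have to be found in the camera images.
- plate_top (a point): Centre of the top face of the heat-flow stand's round steel heater plate, axes as the stand's. The flat top is 72 mm across, 66 mm above the bench, on a boss 6 mm high that widens to 82 mm; round it a flat aluminium seat, 114 mm across, 60 mm above the bench, takes the hood's rim.
- stand: Heat-flow stand, fixed, turned up to 0.25 rad; origin on the bench under the plate's centre, z up. White platform 170 mm square, 32 mm high, heater plate in its middle, a steel clip arm (22 mm wide) at the plate's -x and +x sides, 62 to 69 mm from its axis, up to 90 mm above the bench; clear at the plate's +y and -y sides. White console at y = 120 to 246 mm, 140 mm high.
- clip_near (a joint): Sprung clip arm on the stand's near (-x) side, hinged at its foot: 0 = upright against its stop, to 0.45 rad pushed outward. Its sloped nose reaches in to 54 mm from the plate's axis, over the seat. The descending hood's rim meets the slope about 18 mm above its seat and forces the arm out; with the hood home the arm snaps back to 0, nose over the rim.
- clip_far (a joint): The same clip arm on the far (+x) side of the plate. Pressing the hood past both clips takes 10 to 20 N straight down; its own weight does not do it.
- hood: Insulating hood, loose, upright: grey bell open below, 102 mm outside, 87 mm inside, with a steel rim 120 mm across, 6 mm thick at its foot; inner height 85, roof top at 93 mm; on it a black round knob, 34 mm diameter, from 93 to 126 mm. 0.28 to 0.46 kg. Origin: centre of its underside, z up. Fully home, the underside is 60 mm above the bench (6 mm below plate_top), on the plate's axis.
- meter_a: Meter disc: flat bright steel disc, 66 mm diameter, 16 mm thick (larger and thicker than the specimens), 300 g, with one tiny thermocouple hole in its edge, lying flat on the bench. Origin: its centre; z: its axis; either face may be up. Both meter discs are alike.
- meter_b: Meter disc: flat bright steel disc, 66 mm diameter, 16 mm thick (larger and thicker than the specimens), 300 g, with one tiny thermocouple hole in its edge, lying flat on the bench. Origin: its centre; z: its axis; either face may be up. Both meter discs are alike.
- specimen_1: Specimen disc: flat white ceramic disc, 60 mm diameter, 10 mm thick, about 80 g, lying flat on the bench. Origin: its centre; z: its axis; either face may be up. There are 2 to 4 specimens; an absent one is reported as None.
- specimen_2: Specimen disc: flat white ceramic disc, 60 mm diameter, 10 mm thick, about 80 g, lying flat on the bench. Origin: its centre; z: its axis; either face may be up. There are 2 to 4 specimens; an absent one is reported as None.
- specimen_3: Specimen disc: flat white ceramic disc, 60 mm diameter, 10 mm thick, about 80 g, lying flat on the bench. Origin: its centre; z: its axis; either face may be up. There are 2 to 4 specimens; an absent one is reported as None.
- specimen_4: Specimen disc: flat white ceramic disc, 60 mm diameter, 10 mm thick, about 80 g, lying flat on the bench. Origin: its centre; z: its axis; either face may be up. There are 2 to 4 specimens; an absent one is reported as None.
- breaker: Earth-leakage breaker in a grey enclosure 120 by 130 mm, fixed, turned up to 0.3 rad. Its white sloped face looks up and towards the robot: 0.25 rad from level, the +x end higher, at most 82 mm above the bench. Lever on the face's -y half, round test button on its +y half. Origin: centre of the underside; x away from the robot, z up.
- lever (a joint): Black breaker lever. Latched up it reads about 0.1 rad; the stop behind it is at 0. When tripped, a spring throws it down towards the robot to 0.90 rad. To reset, push it up from below (2 N at its end) right to the stop and let go: it stays at about 0.1; let go too early, it falls again.
- lever_pivot (a point): Middle of the lever's hinge line (along the breaker's y), 63 mm above the bench, 3 mm below the white face; axes as the breaker's. The latched lever points about straight up (0.1 rad beyond vertical), the dropped one 0.7 rad from vertical towards the robot.
- lever_tip (a point): Middle of the lever's free end, 58 mm from the hinge line; the lever is a bar 24 mm wide (y) and 10 mm thick.
- test_button (a joint): Travel of the grey round test button, 0 = out, 0.007 m = fully in, inward along the face's normal. Pressing it 3 mm or more (2 N; 3 N fully in) trips the lever; it springs back out.
- button_top (a point): Centre of the outer face of the test button, 22 mm in diameter, 11 mm proud of the white face and 58 mm from the lever's middle; its z axis is the face's normal (0.25 rad from vertical, leaning towards the robot).
- oil_bottle: Amber glass oil sample bottle with a black cap, 64 mm diameter, 130 mm high; origin: centre of the underside. A bystander: leave it standing where it is.
- bulb: Orange rubber-bulb pipette filler, pear-shaped, 62 mm wide, 85 mm high; origin: centre of the underside. A bystander: leave it standing where it is.
- beaker: Glass beaker, 70 mm diameter, 85 mm high; origin: centre of the underside. A bystander: leave it standing where it is.
Not all that is in view belongs to the job. Leave any orange or pink look-alike of the meter_a alone.

How it is judged:
By the outcome, as a careful person would: the job done as asked, in the order asked, and still so for the second after the job is handed in, with the robot touching nothing.
Of specimen_1, specimen_2, specimen_3, specimen_4 only 2 to 4 are there at a start; the rules pass over those that are not, and their reading is None.
At some moment in a run one of specimen_1, specimen_2, specimen_3, specimen_4, hood may be knocked a few centimetres aside while the robot is not near it.
Once in a run the grip may slacken for a moment while it holds something.
It also fails if it takes over 210 s, if anything falls off the work surface, if the arm or the gripper's body presses on something with over 40 N, if the wrist force passes 120 N, or if a joint passes its speed limit or range.

### The arm

A 7-joint arm with a two-finger parallel gripper is mounted at the origin on the work surface. World frame = base frame: x ahead of the robot, y to its left, z up, the work surface at z = 0. Lengths are in m, angles in rad, forces in N, time in s.
With the tool pointing down it reaches from about 0.4 to 0.875 m from the base axis. Payload 19.3 kg.
Tool frame: the origin (TCP) lies between the finger pads; the fingertips stand 17 mm ahead of it and the grasp point (between the pads) lies 2 mm behind it; z points along the fingers, x is the direction in which the jaws open and shut, and the axes are right-handed (so a half turn about z gives the same grasp; the last joint's range is limited). The gripper opens to 85 mm and grips with 20 to 120 N. Pads are 22 mm wide; open, the fingers measure 114 mm over their backs; the gripper's body (76 mm by 85 mm) begins 54 mm behind the grasp point. The pads swing forward as they close: fully open they stand 13 mm farther back than shut.
Start: joints at [-1.241, 0.521, -0.036, 1.599, 0.021, 1.021, -0.113], TCP at [0.243, 0.576, 0.248] pointing down, gripper open.
Joint ranges: [-2.91, 2.91], [-0.3, 2.13], [-1.5, 1.42], [0.17, 2.43], [-1.26, 4.41], [0.16, 1.93], [-2.52, 2.52]. Speed limits (rad/s): [1.89, 1.89, 2.39, 2.39, 3.01, 3.01, 3.01].

### API

Orientations are given as [roll, pitch, yaw] about the fixed x, y, z axes, in that order (R = Rz(yaw) Ry(pitch) Rx(roll)).
In Python, from workcell import bot gives the robot as it stands. The module is installed in compiled form; this text tells all that it offers.
- The arm moves only by the tool arm_command, never from a script. Its argument "targets" is a list of rows, each a list of 6 numbers: the shift along the tool's x, y, z in mm, then the turn, a rotation vector about the tool's x, y, z in degrees. In form: [[x, y, z, wx, wy, wz], ...]. A call has 1 to 8 rows; each row shifts and turns the pose as measured when the row begins, along the tool's axes as they then stand; what a row does not reach is not made up. A row lasts 1/10 s, in which the tool goes at most 50 mm and 8.59 degrees, less where a joint would pass 70% of its speed; a pose out of reach is approached as far as the arm can. A call is refused whole if a number of a shift passes 50 or a number of a turn 8.59, either way. A call with a gripper value outside its range is refused whole. "grip" is the opening in per cent of the stroke, from 0 (shut) to 100 (fully open), set as the call begins (left out, the last holds). The fingers move at their own pace and stop on an object; "grip_force" is the grip in N (left out, the last holds). Time passes only in rows, so rows that do not move let the fingers close. It gives the time, the measured TCP pose, the force and the opening at its end, in the units of the state.
- bot.observe(): the state, without advancing time (a new reading comes with each control period).
- bot.grab_frame(name): name is "scene" or "top"; returns a dict with "color" (480x640x3 uint8, red, green, blue), "depth" (480x640 float32, m along the optical axis (not along the pixel's ray), 0 where there is no reading), "fov_y" (degrees; the focal length in pixels is half the picture's height over the tangent of half this angle, whatever the lens; pixels are square), "cx", "cy" (the principal point, pixels), "R" (3x3) and "t" (3): a world point X has camera coordinates R X + t. Camera axes: x right, y down, z forward; pixel columns grow to the right and rows downward; lengths in m; the calibration is good to about 2 mm. A picture is of the moment at which its call begins.
- bot.job_done(): hands the job in, once; it reports no verdict.
The state is a dict: "clock": time; "qpos": joint angles; "qd": joint speeds; "joint_efforts": joint torques, N m; "position": TCP position; "tool_rot": TCP orientation; "force": force on the tool from outside, world axes, zero at the start; "moment": the same for the moment, N m; "grip_width": finger opening in m.
Only numpy, scipy, OpenCV 4.12 (cv2) and the standard library are available. Lean on these libraries where they do the work, as an engineer would, in place of code of your own. Each camera call takes 0.05 s, during which the arm holds its last target. There are 200 camera calls.

## Working session

There is one attempt and no reset: what is moved stays moved. The work goes in short steps, Python scripts to look and compute and a tool call to move; the robot and the scene stay as the last step left them, time stands still between calls to the robot, and variables do not carry over. Pictures are saved under pics/ and viewed, about 12 in all and at most 16, crops included, and the job is handed in when it is done.

Besides the shell and the picture viewer there is one more tool, called after "Emit:" as name(argument=value, ...) on one line, values as JSON. arm_command: Moves the arm, as the interface text tells. Its arguments: {"type":"object","properties":{"targets":{"type":"array"},"grip":{"type":"number"},"grip_force":{"type":"number"}},"required":["targets"]}

```bash
mkdir -p pics
cat > h.py <<'E'
import numpy as np,cv2
from workcell import bot
def grab(n):
    f=bot.grab_frame(n); f['f']=240/np.tan(np.radians(f['fov_y'])/2); f['R']=np.array(f['R']);f['t']=np.array(f['t']); return f
def save(f,name,box=None,s=1):
    im=cv2.cvtColor(f['color'],cv2.COLOR_RGB2BGR)
    if box: x0,y0,x1,y1=box; im=im[y0:y1,x0:x1]
    if s!=1: im=cv2.resize(im,None,fx=s,fy=s,interpolation=cv2.INTER_CUBIC)
    cv2.imwrite('pics/'+name+'.png',im)
def ray(f,u,v,z):
    d=f['R'].T@np.array([(u-f['cx'])/f['f'],(v-f['cy'])/f['f'],1]); c=-f['R'].T@f['t']
    return c+d*(z-c[2])/d[2]
def cloud(f):
    v,u=np.mgrid[0:480,0:640]; d=f['depth']
    P=np.stack([(u-f['cx'])/f['f']*d,(v-f['cy'])/f['f']*d,d],-1)
    W=(P-f['t'])@f['R']; W[d==0]=np.nan; return W
def proj(f,X):
    p=f['R']@np.array(X)+f['t']; return p[:2]/p[2]*f['f']+[f['cx'],f['cy']]
E
python3 - <<'E'
from h import *
print(bot.observe())
for n in('top','scene'):
    f=grab(n); save(f,n+'0'); np.save(n+'0.npy',f,allow_pickle=True)
    print(n,f['fov_y'],-f['R'].T@f['t'],f['R'][2])
E
```

```text
{'clock': 0.0, 'qpos': array([-1.24118425,  0.52202049, -0.03634155,  1.59999135,  0.02118342,
        1.02111772, -0.11279749]), 'qd': array([-4.43021012e-04, -1.06457479e-03,  2.73931502e-04, -3.88915950e-04,
        7.44461617e-05,  5.60007417e-04, -1.14898437e-03]), 'joint_efforts': array([ 8.64230751e-04, -9.27112627e+01,  1.97975881e+00, -3.69909346e+01,
        1.78443524e-02,  8.46288021e-03,  5.19958996e-05]), 'position': array([0.24317547, 0.57540565, 0.24772749]), 'tool_rot': array([3.14153096e+00, 1.15101253e-03, 1.17098005e+00]), 'force': array([-0.28789729, -0.8061739 ,  0.55678698]), 'moment': array([-0.01565703, -0.03271784,  0.01163385]), 'grip_width': 0.08576046798734119}
top 44.05162555881717 [ 0.27974132 -0.02288296  1.52187274] [ 0.2048031   0.0051088  -0.97878986]
scene 47.63263509945777 [1.33080135 0.23306841 0.8581138 ] [-0.68281331 -0.23446261 -0.69194889]
```

View pics/top0.png

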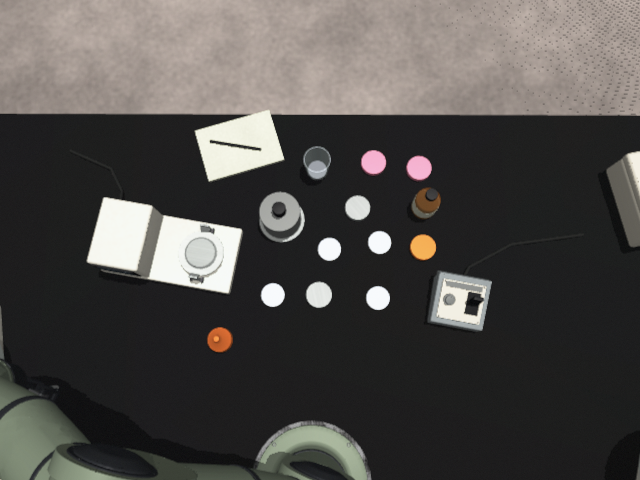

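View pics/scene0.png

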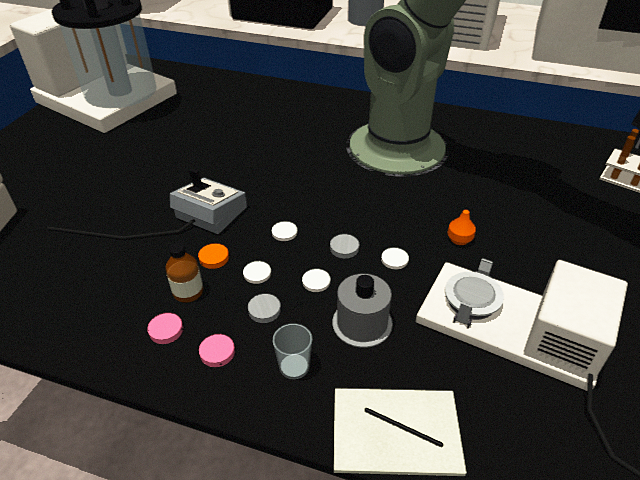

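Top view (up = +x, left = +y): white discs at (330,249), (380,243), (273,295), (378,298) are the specimens. The plain grey steel discs at (357,208) and (319,294) are the meter discs. The pink discs (373,162), (419,168) and the orange disc (423,247) are decoys. Also in view: hood (281,215), stand plate (200,254), breaker (460,300) with its lever on the right, bulb (220,340), beaker (317,162), bottle (426,203).

```bash
cat >> h.py <<'E'
def discs(f,box=None):
    """bright/grey round blobs -> list of (pixel centre, radius m, mean val, xy) assuming z .010 / .016"""
    hsv=cv2.cvtColor(f['color'],cv2.COLOR_RGB2HSV); m=((hsv[...,1]<45)&(hsv[...,2]>130)).astype(np.uint8)
    cs,_=cv2.findContours(m,cv2.RETR_EXTERNAL,cv2.CHAIN_APPROX_NONE); out=[]
    for c in cs:
        a=cv2.contourArea(c)
        if a<250 or a>900: continue
        (u,v),r=cv2.minEnclosingCircle(c)
        if a/(np.pi*r*r)<.75: continue
        mk=np.zeros(m.shape,np.uint8); cv2.drawContours(mk,[c],-1,1,-1); val=hsv[...,2][mk>0].mean()
        M=cv2.moments(c); u,v=M['m10']/M['m00'],M['m01']/M['m00']
        z=.010 if val>225 else .016
        out.append((round(u,1),round(v,1),int(a),int(val),ray(f,u,v,z).round(4)))
    return out
E
python3 - <<'E'
from h import *
T=np.load('top0.npy',allow_pickle=True).item(); S=np.load('scene0.npy',allow_pickle=True).item()
for n,f in(('top',T),('scene',S)):
    print(n); [print(*d) for d in discs(f)]
W=cloud(T)
# stand platform: z ~ .032 white
def pts(f,lo,hi,xy):
    W=cloud(f); m=(W[...,2]>lo)&(W[...,2]<hi)&(W[...,0]>xy[0])&(W[...,0]<xy[1])&(W[...,1]>xy[2])&(W[...,1]<xy[3]); return W[m],m
for n,f in(('top',T),('scene',S)):
    a=ray(f,*( (200,254) if n=='top' else (474,292)),.066); print(n,'plate guess',a)
    p,m=pts(f,.060,.075,(a[0]-.06,a[0]+.06,a[1]-.06,a[1]+.06)); print(len(p),p.mean(0),p.min(0),p.max(0))
    p,m=pts(f,.027,.037,(a[0]-.13,a[0]+.13,a[1]-.1,a[1]+.1)); r=cv2.minAreaRect(p[:,:2].astype(np.float32)); print('platform',r)
    p,m=pts(f,.13,.15,(a[0]-.2,a[0]+.2,a[1]+.05,a[1]+.3)); r=cv2.minAreaRect(p[:,:2].astype(np.float32)); print('console',r)
    a=ray(f,*( (281,215) if n=='top' else (364,290)),.1);
    p,m=pts(f,.088,.098,(a[0]-.1,a[0]+.1,a[1]-.1,a[1]+.1)); print('hood roof',len(p),cv2.minEnclosingCircle(p[:,:2].astype(np.float32)))
    p,m=pts(f,.115,.135,(a[0]-.1,a[0]+.1,a[1]-.1,a[1]+.1)); print('knob',len(p),p.mean(0),p.max(0))
    a=ray(f,*( (460,300) if n=='top' else (208,200)),.06);print('brk',a)
    p,m=pts(f,.03,.095,(a[0]-.1,a[0]+.1,a[1]-.1,a[1]+.1)); print(cv2.minAreaRect(p[:,:2].astype(np.float32)))
save(T,'brk',(420,260,510,340),6); save(T,'stand',(80,180,260,310),4)
E
```

```text
top
377.5 297.6 421 243 [ 0.4493 -0.167   0.01  ]
272.4 294.5 419 243 [0.4561 0.1017 0.01  ]
318.5 294.3 495 222 [ 0.4565 -0.0163  0.016 ]
329.0 248.8 396 243 [ 0.5758 -0.0431  0.01  ]
379.1 242.0 398 242 [ 0.5943 -0.1734  0.01  ]
357.2 207.3 446 216 [ 0.6858 -0.117   0.016 ]
scene
315.8 279.8 472 238 [ 0.5789 -0.0414  0.01  ]
256.4 271.6 451 237 [ 0.597 -0.172  0.01 ]
top plate guess [0.55045574 0.27990789 0.066     ]
1063 [0.55300655 0.27893923 0.06473934] [0.49450272 0.22284412 0.06000515] [0.61030449 0.33554041 0.07481057]
platform ((0.5566940307617188, 0.2938094735145569), (0.2007814645767212, 0.17018696665763855), 80.22058868408203)
console ((0.5843665599822998, 0.4594382047653198), (0.12799495458602905, 0.16809599101543427), 79.8617172241211)
hood roof 950 ((0.654198944568634, 0.08198335021734238), 0.05128927901387215)
knob 158 [0.65250744 0.08083587 0.12445852] [0.67120875 0.09784858 0.13425703]
brk [ 0.43851174 -0.36518557  0.06      ]
((0.43968650698661804, -0.3672069013118744), (0.13161250948905945, 0.13082943856716156), 79.557861328125)
scene plate guess [0.56096298 0.2806714  0.066     ]
1379 [0.55794853 0.28044218 0.06428928] [0.50109534 0.22382607 0.06000049] [0.6209075  0.33676094 0.07466029]
platform ((0.5581346750259399, 0.29535141587257385), (0.20131587982177734, 0.17664982378482819), 80.23512268066406)
console ((0.5872686505317688, 0.46027275919914246), (0.12534263730049133, 0.16787965595722198), 80.06672668457031)
hood roof 1400 ((0.6551329493522644, 0.0827532559633255), 0.05303475260734558)
knob 246 [0.6584079  0.0830447  0.12416862] [0.67347404 0.09909434 0.12966847]
brk [ 0.4602891  -0.35194143  0.06      ]
((0.4413793385028839, -0.36635443568229675), (0.13433697819709778, 0.13312794268131256), 79.76344299316406)
```

View pics/brk.png

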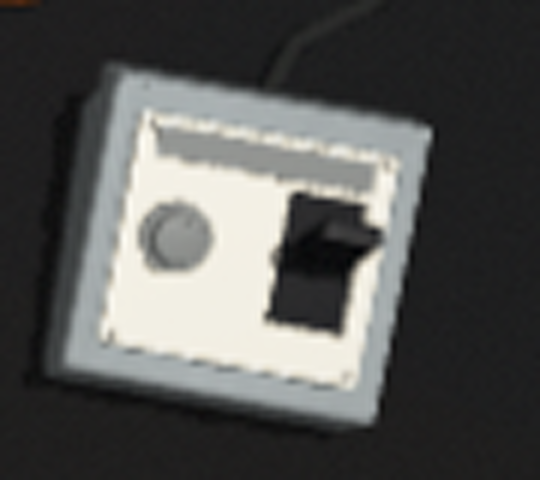

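Run:
```python
from h import *
T=np.load('top0.npy',allow_pickle=True).item(); S=np.load('scene0.npy',allow_pickle=True).item()
c=np.array([.4405,-.3668]);th=np.radians(-10.35);Rz=np.array([[np.cos(th),-np.sin(th)],[np.sin(th),np.cos(th)]])
for n,f in(('top',T),('scene',S)):
    W=cloud(f);L=(W[...,:2]-c)@Rz;z=W[...,2]
    m=(abs(L[...,0])<.08)&(abs(L[...,1])<.08)&(z>.03)&(z<.15)
    A=np.c_[L[m],z[m]]
    print(n,A.min(0),A.max(0))
    hi=m&(z>.09); print('high (lever)',hi.sum(),np.c_[L[hi],z[hi]].mean(0),L[hi].min(0),L[hi].max(0),z[hi].max())
    b=m&(L[...,1]>.01)&(abs(L[...,0])<.035)
    # face residual
    q=m&(abs(L[...,0])<.045)&(abs(L[...,1])<.05)
    co=np.linalg.lstsq(np.c_[L[q][:,0],np.ones(q.sum())],z[q],rcond=None)[0]
    r=z-.25534*L[...,0]; med=np.median(r[q]); print('face offset',med,co)
    bt=q&(r>med+.006)&(L[...,1]>0); print('button',bt.sum(),np.c_[L[bt],z[bt]].mean(0))
```

```text
top [-0.06608695 -0.06639009  0.0301509 ] [0.06466466 0.06533053 0.12594216]
high (lever) 79 [-0.00250116 -0.02729455  0.11240998] [-0.00828997 -0.0399659 ] [ 0.00556377 -0.0165964 ] 0.12594216239652445
face offset 0.06755102159427265 [0.23183199 0.07003404]
button 74 [-0.00643197  0.02828446  0.07571481]
scene [-0.06576787 -0.06650942  0.03000916] [0.06745199 0.06778482 0.12241985]
high (lever) 120 [ 0.00191323 -0.02572266  0.10770771] [-0.00667872 -0.04285224] [ 0.00740944 -0.01290777] 0.122419854544078
face offset 0.0679002490356739 [0.18736442 0.07405037]
button 40 [-0.00693036  0.03039416  0.07558821]
```

Breaker crop: button at upper left (crop 175,238), black lever upright at right (crop 330,240); breaker yaw is about -10.3°. The stand yaw is about -9.8°, so I will use one tool yaw of about 80° throughout. Breaker first.

Emit:
arm_command(targets=[[-30, 38, 0, 0, 0, -6.5], [-32, 38, 0, 0, 0, -6.6], [-34, 36, 0, 0, 0, 0], [-34, 36, 0, 0, 0, 0], [-34, 36, 0, 0, 0, 0], [-36, 34, 0, 0, 0, 0], [-36, 34, 0, 0, 0, 0], [-36, 34, 0, 0, 0, 0]], grip=0, grip_force=40)

```text
clock: 0.9
position: [0.4659, 0.2494, 0.245]
tool_rot: [-3.138, 0.002, 1.421]
force: [0.6, 1.7, 0.0]
grip_width: -0.0001
```

```bash
cat >> h.py <<'E'
from scipy.spatial.transform import Rotation as Ro
def go(x,y,z,yaw=80.2):
    o=bot.observe(); R=Ro.from_euler('xyz',o['tool_rot']); p=o['position']
    Rt=Ro.from_euler('xyz',[np.pi,0,np.radians(yaw)])
    d=Rt.inv().apply(np.array([x,y,z])-p)*1000; rv=np.degrees((R.inv()*Rt).as_rotvec())
    print('t%.1f pos'%o['clock'],p.round(4),'rot',np.degrees(o['tool_rot']).round(1),'F',o['force'].round(1),'w',round(o['grip_width'],4),'shift mm',d.round(1),'norm',round(np.linalg.norm(d)),'turn',rv.round(1))
E
python3 -c "
from h import *
go(.4393,-.3371,.2)"
```

```text
t0.9 pos [0.4659 0.2494 0.245 ] rot [-1.798e+02  1.000e-01  8.140e+01] F [0.6 1.7 0. ] w -0.0001 shift mm [-582.4   73.6   45. ] norm 589 turn [-0.2  0.1  1.2]
```

Emit:
arm_command(targets=[[-48, 8, 0, 0, 0, 1.2], [-49, 8, 0, 0, 0, 0], [-49, 8, 0, 0, 0, 0], [-49, 8, 0, 0, 0, 0], [-49, 8, 0, 0, 0, 0], [-49, 7, 0, 0, 0, 0], [-49, 7, 0, 0, 0, 0], [-49, 5, 0, 0, 0, 0]])

```text
clock: 1.7
position: [0.4576, -0.1504, 0.245]
tool_rot: [-3.138, 0.003, 1.398]
force: [0.9, 1.0, -0.2]
grip_width: -0.0004
```

Emit:
arm_command(targets=[[-48, 4, 8, 0, 0, 0], [-48, 4, 8, 0, 0, 0], [-45, 4, 10, 0, 0, 0], [-35, 3, 10, 0, 0, 0], [-10, 2, 8, 0, 0, 0], [0, 0, 0, 0, 0, 0]])

```text
clock: 2.3
position: [0.4377, -0.3487, 0.1993]
tool_rot: [-3.138, 0.004, 1.391]
force: [0.5, 1.4, 0.5]
grip_width: 0.0004
```

```bash
python3 -c "
from h import *
go(.4393,-.3371,.12)
f=grab('top'); save(f,'b1',(380,220,540,340),5)
f=grab('scene'); save(f,'b1s',(140,130,300,250),5)"
```

```text
t2.3 pos [ 0.4377 -0.3487  0.1993] rot [-179.8    0.2   79.7] F [0.5 1.4 0.5] w 0.0004 shift mm [11.7 -0.3 79.3] norm 80 turn [-0.2  0.2 -0.5]
```

Emit:
arm_command(targets=[[6, 0, 30, 0, 0, 0], [6, 0, 35, 0, 0, 0], [0, 0, 27, 0, 0, 0], [0, 0, 6, 0, 0, 0], [0, 0, 4, 0, 0, 0], [0, 0, 4, 0, 0, 0]])

```text
clock: 3.0
position: [0.4463, -0.3281, 0.0967]
tool_rot: [3.136, 0.003, 1.403]
force: [1.2, -0.1, -0.4]
grip_width: -0.0001
```

```bash
python3 -c "
from h import *
go(.4393,-.3371,.12)
f=grab('top'); save(f,'b1',(400,240,500,340),5)
W=cloud(f)
f=grab('scene'); save(f,'b1s',(140,130,300,250),5)
f=cv2.hconcat([cv2.resize(cv2.imread('pics/b1.png'),(400,400)),cv2.resize(cv2.imread('pics/b1s.png'),(400,300)) if 0 else cv2.resize(cv2.imread('pics/b1s.png'),(400,400))]); cv2.imwrite('pics/b2.png',f)"
```

```text
t3.0 pos [ 0.4463 -0.3281  0.0967] rot [179.7   0.2  80.4] F [ 1.2 -0.1 -0.4] w -0.0001 shift mm [-10.   -5.3 -23.3] norm 26 turn [0.3 0.2 0.2]
```

View pics/b2.png

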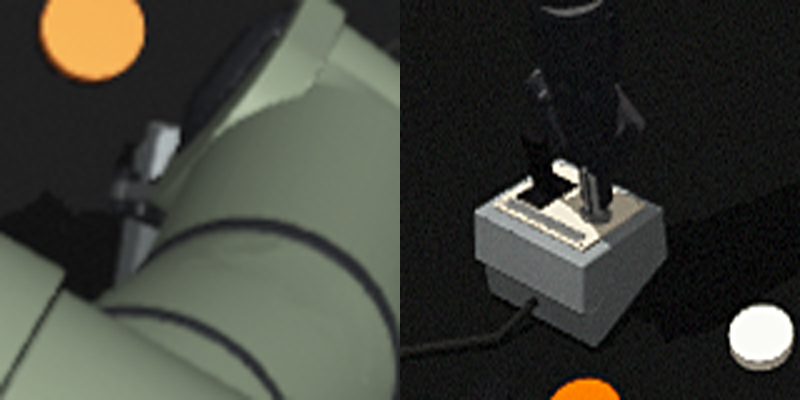

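The scene view (right) shows the fingers just above the button at (590,205), about 1 cm off. I'll correct that and press.

Emit:
arm_command(targets=[[-10, -5, -3, 0, 0, 0], [0, 0, 0, 0, 0, 0], [0, 0, 5, 0, 0, 0], [0, 0, 4, 0, 0, 0], [0, 0, 3, 0, 0, 0]])

```text
clock: 3.6
position: [0.4403, -0.3399, 0.0901]
tool_rot: [3.131, 0.006, 1.401]
force: [1.1, 0.3, 2.3]
grip_width: -0.0005
```

```bash
python3 -c "
from h import *
go(.4393,-.3371,.09)"
```

```text
t3.6 pos [ 0.4403 -0.3399  0.0901] rot [179.4   0.3  80.3] F [1.1 0.3 2.3] w -0.0005 shift mm [ 2.6 -1.4  0.1] norm 3 turn [0.6 0.3 0.1]
```

Emit:
arm_command(targets=[[0, 0, 3, 0, 0, 0], [0, 0, 3, 0, 0, 0], [0, 0, 2, 0, 0, 0], [0, 0, 0, 0, 0, 0]])

```text
clock: 4.0
position: [0.4409, -0.3402, 0.0878]
tool_rot: [3.129, 0.005, 1.4]
force: [-9.2, 6.6, 26.8]
grip_width: -0.0001
```

```bash
python3 -c "
from h import *
go(.4393,-.3371,.09)
f=grab('scene'); save(f,'b3',(140,130,300,250),4)"
```

```text
t4.0 pos [ 0.4409 -0.3402  0.0878] rot [179.3   0.3  80.2] F [-9.2  6.6 26.8] w -0.0001 shift mm [ 2.8 -2.1 -2.2] norm 4 turn [0.7 0.3 0. ]
```

View pics/b3.png

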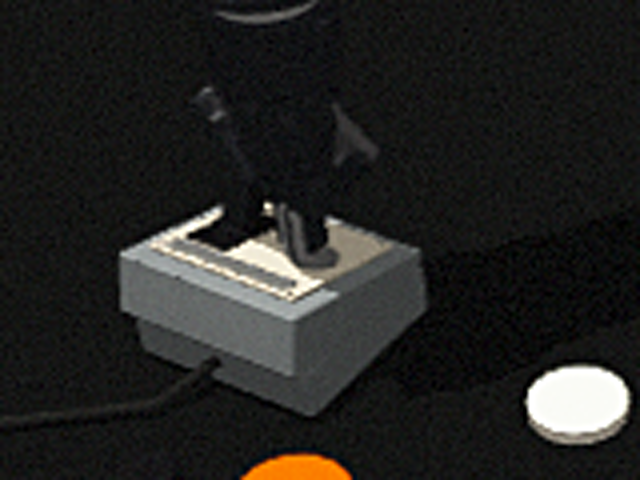

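The button is bottomed at 27 N and the lever is no longer upright beside the finger. Next I rise, move to the robot side of the lever, and push it up.

Emit:
arm_command(targets=[[0, 0, -25, 0, 0, 0], [0, 0, -35, 0, 0, 0], [-10, -15, -10, 0, 0, 0], [-20, -30, 0, 0, 0, 0], [-18, -25, 0, 0, 0, 0], [-5, -10, 0, 0, 0, 0], [0, 0, 0, 0, 0, 0]])

```text
clock: 4.75
position: [0.3471, -0.3784, 0.1572]
tool_rot: [3.132, 0.003, 1.402]
force: [-0.2, -0.0, -0.5]
grip_width: -0.0
```

```bash
python3 -c "
from h import *
go(.3519,-.379,.107)
f=grab('scene'); save(f,'b4',(140,130,300,250),4)
c=np.array([.4405,-.3668]);th=np.radians(-10.35);Rz=np.array([[np.cos(th),-np.sin(th)],[np.sin(th),np.cos(th)]])
W=cloud(f);L=(W[...,:2]-c)@Rz;z=W[...,2]
m=(abs(L[...,0])<.06)&(abs(L[...,1]+.028)<.025)&(z>.084)&(z<.13)
print(m.sum(),np.c_[L[m],z[m]].mean(0),L[m].min(0),L[m].max(0),z[m].max())"
```

```text
t4.8 pos [ 0.3471 -0.3784  0.1572] rot [179.5   0.2  80.3] F [-0.2 -0.  -0.5] w -0.0 shift mm [ 0.2  4.9 50.2] norm 50 turn [0.5 0.2 0.1]
142 [-0.02934799 -0.02609246  0.09660541] [-0.04356724 -0.04208646] [-0.015245   -0.01277285] 0.11257264701540283
```

View pics/b4.png

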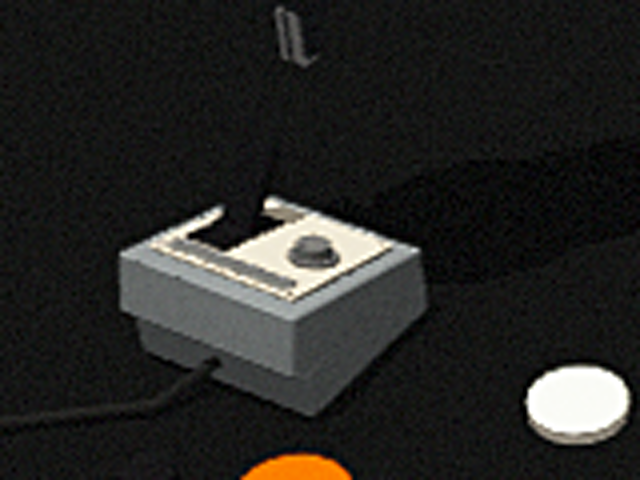

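The lever is down, its tip towards the robot at local x -44 mm. Lower, then push up.

Emit:
arm_command(targets=[[0, 0, 25, 0, 0, 0], [0, 2, 22, 0, 0, 0], [0, 15, 2, 0, 0, 0], [0, 15, 0, 0, 0, 0], [0, 12, 0, 0, 0, 0], [0, 10, 0, 0, 0, 0], [0, 6, 0, 0, 0, 0], [0, 0, 0, 0, 0, 0]])

```text
clock: 5.6
position: [0.4189, -0.3858, 0.1082]
tool_rot: [3.131, 0.002, 1.41]
force: [-1.6, 0.2, -0.1]
grip_width: -0.0001
```

```bash
cat >> h.py <<'E'
def lev(f):
    c=np.array([.4405,-.3668]);th=np.radians(-10.35);Rz=np.array([[np.cos(th),-np.sin(th)],[np.sin(th),np.cos(th)]])
    W=cloud(f);L=(W[...,:2]-c)@Rz;z=W[...,2]
    m=(abs(L[...,0])<.06)&(abs(L[...,1]+.028)<.025)&(z>.084)&(z<.13)
    print('lever',m.sum(),np.c_[L[m],z[m]].mean(0),L[m].min(0),L[m].max(0),z[m].max()); print('tcp local',(bot.observe()['position'][:2]-c)@Rz)
E
python3 -c "
from h import *
go(.3519,-.379,.107); lev(grab('scene'))"
```

```text
t5.6 pos [ 0.4189 -0.3858  0.1082] rot [1.794e+02 1.000e-01 8.080e+01] F [-1.6  0.2 -0.1] w -0.0001 shift mm [ -4.7 -67.2   1.2] norm 67 turn [0.6 0.1 0.6]
lever 255 [-0.00458641 -0.02061678  0.10905   ] [-0.02490063 -0.04028012] [ 0.00893111 -0.00608565] 0.12982086394767248
tcp local [-0.01832889 -0.02270273]
```

Emit:
arm_command(targets=[[0, 3, 0, 0, 0, 0], [0, 3, 0, 0, 0, 0], [0, 3, 0, 0, 0, 0]])

```text
clock: 5.95
position: [0.4223, -0.3866, 0.1079]
tool_rot: [3.139, -0.0, 1.407]
force: [-21.6, 6.6, 16.3]
grip_width: 0.0
```

Emit:
arm_command(targets=[[0, -8, 0, 0, 0, 0], [0, -20, -3, 0, 0, 0], [0, -25, -15, 0, 0, 0], [20, -20, -30, 0, 0, 0], [40, 0, -25, 0, 0, 0], [48, 0, -20, 0, 0, 0], [49, 0, -5, 0, 0, 0], [49, 0, 0, 0, 0, 0]])

```text
clock: 6.75
position: [0.379, -0.1717, 0.2091]
tool_rot: [3.135, 0.0, 1.392]
force: [1.9, -0.5, 0.7]
grip_width: -0.0001
```

```bash
python3 -c "
from h import *
f=grab('scene'); lev(f); save(f,'b5',(140,130,300,250),4)
f=grab('top');[print(*d) for d in discs(f)]
go(.5947,-.1727,.2)"
```

```text
lever 137 [ 0.0016927  -0.02541967  0.10512021] [-0.00841834 -0.04048585] [ 0.0078214  -0.01342102] 0.12236102620741397
tcp local [-0.0955381   0.18828127]
272.4 294.5 419 243 [0.4561 0.1017 0.01  ]
318.5 294.3 496 223 [ 0.4565 -0.0164  0.016 ]
329.0 248.8 396 243 [ 0.5758 -0.0431  0.01  ]
379.1 242.0 398 242 [ 0.5943 -0.1734  0.01  ]
357.2 207.3 446 217 [ 0.6858 -0.117   0.016 ]
t6.8 pos [ 0.38   -0.1678  0.2086] rot [ 1.797e+02 -1.000e-01  8.030e+01] F [ 0.3 -1.   0.1] w 0.0 shift mm [ 31.7 212.4   8.6] norm 215 turn [ 0.3 -0.1  0.1]
```

View pics/b5.png

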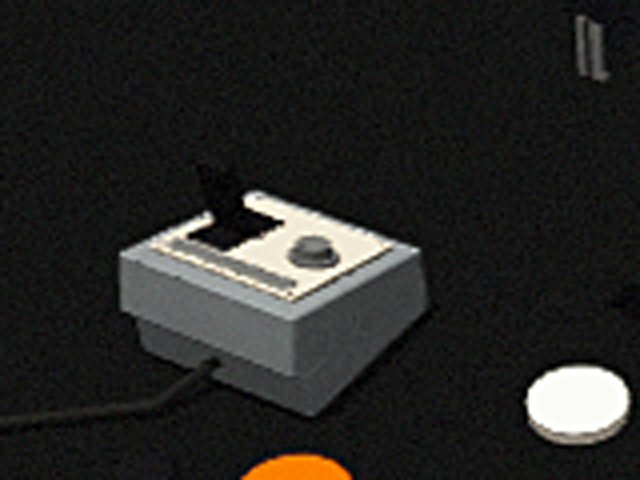

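The lever is upright and latched, button out. Next are the discs. The first meter disc is at top (318,294): plain grey steel, larger than the white specimens, not pink or orange. I'll enlarge it with a close look when above it.

```bash
python3 -c "
from h import *
go(.458,-.0155,.06)
f=np.load('top0.npy',allow_pickle=True).item(); save(f,'m',(260,150,440,310),4)"
```

```text
t6.8 pos [ 0.38   -0.1678  0.2086] rot [ 1.797e+02 -1.000e-01  8.030e+01] F [ 0.3 -1.   0.1] w 0.0 shift mm [163.3  51.  148.6] norm 227 turn [ 0.3 -0.1  0.1]
```

View pics/m.png

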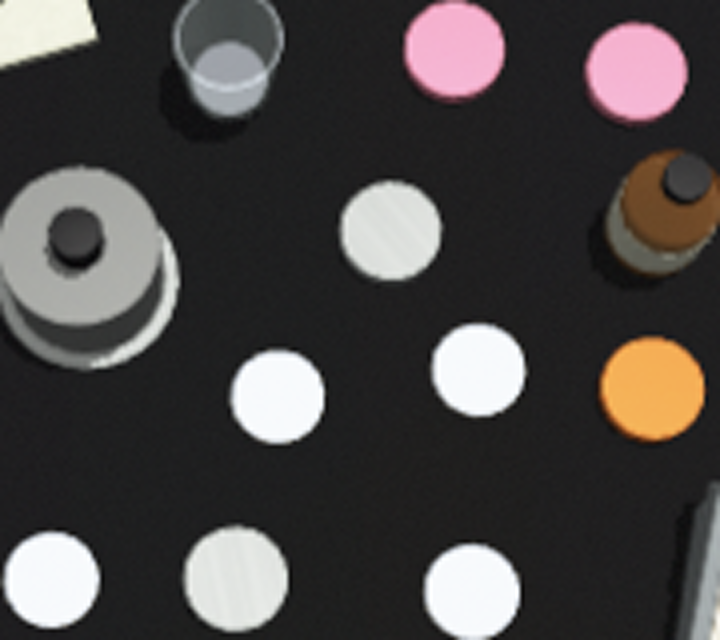

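The crop shows two brushed-steel discs at crop (391,230) and (236,578), which are the meters, and four pure-white specimens; the pink and orange ones are the look-alikes.

Emit:
arm_command(targets=[[33, 10, 20, 0, 0, 0], [35, 11, 25, 0, 0, 0], [35, 11, 25, 0, 0, 0], [30, 10, 20, 0, 0, 0], [20, 6, 10, 0, 0, 0], [8, 3, 10, 0, 0, 0], [0, 0, 0, 0, 0, 0]], grip=95)

```text
clock: 7.55
position: [0.4627, -0.0132, 0.0975]
tool_rot: [3.127, -0.002, 1.399]
force: [-0.6, -1.1, -0.0]
grip_width: 0.081
```

```bash
python3 -c "
from h import *
go(.458,-.0155,.025)"
```

```text
t7.5 pos [ 0.4627 -0.0132  0.0975] rot [ 1.791e+02 -1.000e-01  8.020e+01] F [-0.6 -1.1 -0. ] w 0.081 shift mm [-3.1 -4.3 72.5] norm 73 turn [ 0.9 -0.1 -0. ]
```

Emit:
arm_command(targets=[[-3, -4, 30, 0.9, 0, 0], [0, 0, 25, 0, 0, 0], [0, 0, 12, 0, 0, 0], [0, 0, 5, 0, 0, 0], [0, 0, 3, 0, 0, 0], [0, 0, 0, 0, 0, 0]])

```text
clock: 8.15
position: [0.4593, -0.0213, 0.0239]
tool_rot: [3.138, -0.002, 1.393]
force: [0.3, 0.4, -0.2]
grip_width: 0.0812
```

```bash
python3 -c "
from h import *
go(.458,-.0155,.011)"
```

```text
t8.2 pos [ 0.4593 -0.0213  0.0239] rot [ 1.798e+02 -1.000e-01  7.980e+01] F [ 0.3  0.4 -0.2] w 0.0812 shift mm [ 5.5 -2.3 12.9] norm 14 turn [ 0.2 -0.1 -0.4]
```

Emit:
arm_command(targets=[[5, -2, 4, 0, 0, 0], [0, 0, 3, 0, 0, 0], [0, 0, 3, 0, 0, 0], [0, 0, 0, 0, 0, 0]])

```text
clock: 8.55
position: [0.4593, -0.0154, 0.0149]
tool_rot: [3.135, -0.003, 1.394]
force: [0.0, 0.0, 0.4]
grip_width: 0.0808
```

```bash
python3 -c "
from h import *
go(.458,-.0155,.011)"
```

```text
t8.6 pos [ 0.4593 -0.0154  0.0149] rot [179.6  -0.2  79.8] F [0.  0.  0.4] w 0.0808 shift mm [-0.4 -1.2  3.9] norm 4 turn [ 0.4 -0.2 -0.4]
```

Emit:
arm_command(targets=[[0, -1, 3, 0, 0, 0], [0, 0, 0, 0, 0, 0]])

```text
clock: 8.75
position: [0.4583, -0.0151, 0.0118]
tool_rot: [3.134, -0.003, 1.394]
force: [-0.5, 0.0, -0.1]
grip_width: 0.0813
```

Emit:
arm_command(targets=[[0, 0, 0, 0, 0, 0], [0, 0, 0, 0, 0, 0], [0, 0, 0, 0, 0, 0], [0, 0, 0, 0, 0, 0], [0, 0, 0, 0, 0, 0]], grip=50, grip_force=60)

```text
clock: 9.25
position: [0.4582, -0.0153, 0.0122]
tool_rot: [3.134, -0.003, 1.393]
force: [1.2, -0.0, -1.6]
grip_width: 0.0637
```

```bash
python3 -c "
from h import *
go(.5545,.2795,.15)"
```

```text
t9.2 pos [ 0.4582 -0.0153  0.0122] rot [179.6  -0.2  79.8] F [ 1.2 -0.  -1.6] w 0.0637 shift mm [ 306.8   44.7 -137.8] norm 339 turn [ 0.4 -0.2 -0.4]
```

Emit:
arm_command(targets=[[0, 0, -30, 0, 0, 0], [10, 2, -40, 0, 0, 0], [35, 5, -30, 0, 0, 0], [45, 6, -20, 0, 0, 0], [45, 7, -10, 0, 0, 0], [45, 7, -5, 0, 0, 0], [45, 7, 0, 0, 0, 0], [40, 5, 0, 0, 0, 0]])

```text
clock: 10.05
position: [0.5438, 0.2416, 0.1531]
tool_rot: [3.138, -0.001, 1.383]
force: [0.5, -0.5, -2.2]
grip_width: 0.0633
```

```bash
python3 -c "
from h import *
go(.5545,.2795,.11)"
```

```text
t10.1 pos [0.5438 0.2416 0.1531] rot [ 1.798e+02 -1.000e-01  7.920e+01] F [ 0.5 -0.5 -2.2] w 0.0633 shift mm [39.2  4.1 43.1] norm 58 turn [ 0.2 -0.1 -1. ]
```

Emit:
arm_command(targets=[[20, 3, 10, 0, 0, -0.8], [8, 1, 15, 0, 0, 0], [0, 0, 12, 0, 0, 0], [0, 0, 0, 0, 0, 0], [0, 0, 0, 0, 0, 0]])

```text
clock: 10.55
position: [0.5517, 0.2727, 0.1121]
tool_rot: [3.14, -0.0, 1.401]
force: [0.4, -0.2, -2.3]
grip_width: 0.0636
```

```bash
python3 -c "
from h import *
go(.5545,.2795,.08)"
```

```text
t10.6 pos [0.5517 0.2727 0.1121] rot [179.9  -0.   80.3] F [ 0.4 -0.2 -2.3] w 0.0636 shift mm [ 7.2  1.5 32.1] norm 33 turn [ 0.1 -0.   0.1]
```

Emit:
arm_command(targets=[[6, 1, 8, 0, 0, 0], [1, 0, 8, 0, 0, 0], [0, 0, 8, 0, 0, 0], [0, 0, 3, 0, 0, 0], [0, 0, 0, 0, 0, 0]])

```text
clock: 11.05
position: [0.5548, 0.277, 0.0837]
tool_rot: [3.14, -0.0, 1.397]
force: [-0.3, -0.6, -3.2]
grip_width: 0.0637
```

```bash
python3 -c "
from h import *
go(.5545,.2795,.079)
f=grab('scene');save(f,'p1',(400,240,560,340),5); f=grab('top')
W=cloud(f)
save(f,'p1t',(140,200,260,300),5)"
```

```text
t11.1 pos [0.5548 0.277  0.0837] rot [179.9  -0.   80.1] F [-0.3 -0.6 -3.2] w 0.0637 shift mm [ 2.4 -0.7  4.7] norm 5 turn [ 0.1 -0.  -0.1]
```

View pics/p1.png

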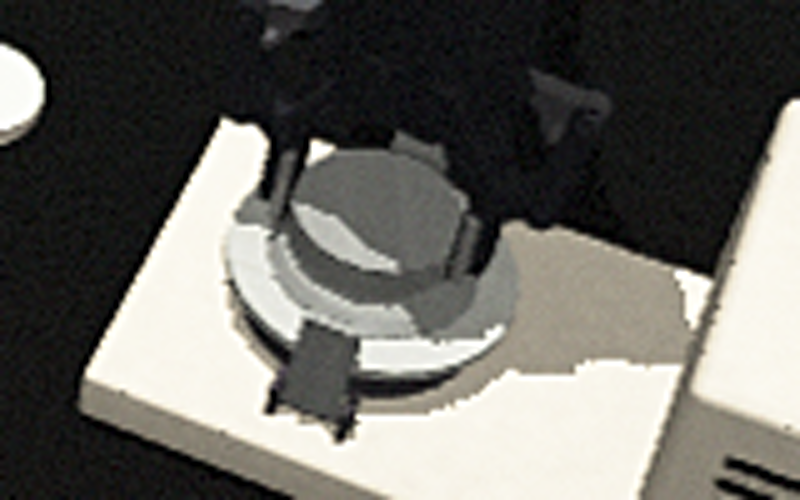

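The held disc is over the plate between the clips, about 5 mm above it and well centred. Nudge, set down, release.

Emit:
arm_command(targets=[[2, -1, 2, 0, 0, 0], [0, 0, 2, 0, 0, 0], [0, 0, 2, 0, 0, 0], [0, 0, 0, 0, 0, 0]])

```text
clock: 11.55
position: [0.5546, 0.2799, 0.0786]
tool_rot: [3.138, -0.002, 1.398]
force: [0.4, -1.1, -2.8]
grip_width: 0.0633
```

```bash
python3 -c "
from h import *
go(.5545,.2795,.079)"
```

```text
t11.6 pos [0.5546 0.2799 0.0786] rot [ 1.798e+02 -1.000e-01  8.010e+01] F [ 0.4 -1.1 -2.8] w 0.0633 shift mm [-0.4 -0.  -0.4] norm 1 turn [ 0.2 -0.1 -0.1]
```

Emit:
arm_command(targets=[[0, 0, 2, 0, 0, 0], [0, 0, 1, 0, 0, 0]])

```text
clock: 11.75
position: [0.5548, 0.28, 0.0781]
tool_rot: [3.138, -0.002, 1.397]
force: [-7.9, -3.0, 16.6]
grip_width: 0.0633
```

Emit:
arm_command(targets=[[0, 0, 0, 0, 0, 0], [0, 0, 0, 0, 0, 0], [0, 0, 0, 0, 0, 0], [0, 0, -20, 0, 0, 0], [0, 0, -30, 0, 0, 0], [-40, -5, -30, 0, 0, 0], [-48, -8, 0, 0, 0, 0], [-48, -8, 0, 0, 0, 0]], grip=95)

```text
clock: 12.55
position: [0.5106, 0.1526, 0.1598]
tool_rot: [3.136, -0.005, 1.406]
force: [1.7, -0.3, -0.8]
grip_width: 0.081
```

```bash
cat >> h.py <<'E'
def stack(ztop,dia=.066):
    """top-face centre of the disc on the stand, both cameras, and the plate seat centre for reference"""
    for n in('top','scene'):
        f=grab(n); W=cloud(f); d=np.hypot(W[...,0]-.5545,W[...,1]-.2795)
        m=((abs(W[...,2]-ztop)<.006)&(d<.05)).astype(np.uint8)
        k,l,s,c=cv2.connectedComponentsWithStats(m); i=1+np.argmax(s[1:,4]); m=(l==i).astype(np.uint8)
        cs,_=cv2.findContours(m,cv2.RETR_EXTERNAL,cv2.CHAIN_APPROX_NONE); (u,v),ax,a=cv2.fitEllipse(max(cs,key=len))
        print(n,'stack top',ray(f,u,v,ztop).round(4),'z',np.median(W[...,2][m>0]).round(4),'n',s[i,4],'axes',np.round(ax,1))
E
python3 -c "
from h import *
stack(.082)
f=grab('top'); [print(*d) for d in discs(f)]; go(.4575,.1025,.1)"
```

```text
top stack top [0.544  0.3026 0.082 ] z 0.0811 n 83 axes [ 5.5 19.3]
scene stack top [0.5566 0.2806 0.082 ] z 0.0817 n 721 axes [25.1 34.5]
377.5 297.5 427 247 [ 0.4495 -0.1668  0.01  ]
329.0 248.8 402 247 [ 0.5758 -0.043   0.01  ]
379.1 241.9 401 247 [ 0.5944 -0.1734  0.01  ]
357.2 207.2 459 233 [ 0.6876 -0.1173  0.01  ]
316.8 161.6 612 142 [ 0.8116 -0.0102  0.016 ]
t12.7 pos [0.5109 0.1506 0.1599] rot [179.7  -0.2  80.2] F [ 0.4 -0.   0.2] w 0.0811 shift mm [-56.4 -44.4  59.9] norm 94 turn [ 0.3 -0.2  0. ]
```

The scene camera puts the bottom disc within about 1 mm of the plate axis. Next, the specimen at (.4576,.1025).

Emit:
arm_command(targets=[[-28, -22, 15, 0, 0, 0], [-20, -16, 25, 0, 0, 0], [-6, -5, 35, 0, 0, 0], [0, 0, 30, 0, 0, 0], [0, 0, 12, 0, 0, 0], [0, 0, 0, 0, 0, 0]])

```text
clock: 13.3
position: [0.4615, 0.1081, 0.0392]
tool_rot: [3.132, -0.009, 1.404]
force: [0.6, 0.1, 0.6]
grip_width: 0.081
```

```bash
python3 -c "
from h import *
go(.4576,.1025,.0125)
f=grab('scene');[print(*d) for d in discs(f)]"
```

```text
t13.3 pos [0.4615 0.1081 0.0392] rot [179.4  -0.5  80.4] F [0.6 0.1 0.6] w 0.081 shift mm [-6.1 -2.9 26.7] norm 28 turn [ 0.6 -0.5  0.2]
315.8 279.8 472 238 [ 0.5789 -0.0414  0.01  ]
```

Emit:
arm_command(targets=[[-6, -3, 4, 0.6, -0.5, 0], [0, 0, 10, 0, 0, 0], [0, 0, 8, 0, 0, 0], [0, 0, 4, 0, 0, 0], [0, 0, 0, 0, 0, 0]])

```text
clock: 13.85
position: [0.4594, 0.1037, 0.0137]
tool_rot: [3.139, -0.001, 1.405]
force: [-0.1, -0.6, 0.5]
grip_width: 0.0812
```

```bash
python3 -c "
from h import *
go(.4576,.1025,.0125)"
```

```text
t13.8 pos [0.4594 0.1037 0.0137] rot [ 1.799e+02 -1.000e-01  8.050e+01] F [-0.1 -0.6  0.5] w 0.0812 shift mm [-1.5 -1.5  1.2] norm 2 turn [ 0.1 -0.1  0.3]
```

Emit:
arm_command(targets=[[-1, -1.5, 1.5, 0, 0, 0], [0, 0, 0, 0, 0, 0]])

```text
clock: 14.05
position: [0.4577, 0.1029, 0.0121]
tool_rot: [3.139, -0.001, 1.405]
force: [-0.2, -0.2, -0.1]
grip_width: 0.0812
```

Emit:
arm_command(targets=[[0, 0, 0, 0, 0, 0], [0, 0, 0, 0, 0, 0], [0, 0, 0, 0, 0, 0], [0, 0, 0, 0, 0, 0], [0, 0, 0, 0, 0, 0]], grip=50)

```text
clock: 14.55
position: [0.458, 0.1031, 0.0133]
tool_rot: [3.138, -0.002, 1.405]
force: [-0.7, -0.0, -1.4]
grip_width: 0.057
```

```bash
python3 -c "
from h import *
go(.5545,.2795,.15)"
```

```text
t14.6 pos [0.458  0.1031 0.0133] rot [ 1.798e+02 -1.000e-01  8.050e+01] F [-0.7 -0.  -1.4] w 0.057 shift mm [ 190.3   65.1 -136.7] norm 243 turn [ 0.2 -0.1  0.3]
```

Emit:
arm_command(targets=[[0, 0, -30, 0, 0, 0], [10, 4, -40, 0, 0, 0], [40, 12, -35, 0, 0, 0], [44, 15, -15, 0, 0, 0], [40, 14, -5, 0, 0, 0], [30, 11, 0, 0, 0, 0], [16, 5, 0, 0, 0, 0], [0, 0, 0, 0, 0, 0]])

```text
clock: 15.35
position: [0.5486, 0.2743, 0.1421]
tool_rot: [3.14, -0.003, 1.403]
force: [-1.1, -0.0, -1.5]
grip_width: 0.0572
```

```bash
python3 -c "
from h import *
go(.5545,.2795,.1)"
```

```text
t15.3 pos [0.5486 0.2743 0.1421] rot [179.9  -0.2  80.4] F [-1.1 -0.  -1.5] w 0.0572 shift mm [ 6.1  5.  42.1] norm 43 turn [ 0.1 -0.2  0.2]
```

Emit:
arm_command(targets=[[5, 5, 10, 0, 0, 0], [0, 0, 12, 0, 0, 0], [0, 0, 12, 0, 0, 0], [0, 0, 6, 0, 0, 0], [0, 0, 0, 0, 0, 0]])

```text
clock: 15.85
position: [0.5535, 0.2754, 0.0969]
tool_rot: [-3.141, 0.0, 1.4]
force: [-0.5, 0.6, -2.1]
grip_width: 0.0574
```

```bash
python3 -c "
from h import *
go(.5545,.2795,.0953)"
```

```text
t15.8 pos [0.5535 0.2754 0.0969] rot [-180.     0.    80.2] F [-0.5  0.6 -2.1] w 0.0574 shift mm [4.2 0.3 1.6] norm 5 turn [-0.  0.  0.]
```

Emit:
arm_command(targets=[[4, 0, 0, 0, 0, 0], [0, 0, 0, 0, 0, 0], [0, 0, 1.5, 0, 0, 0], [0, 0, 0, 0, 0, 0]])

```text
clock: 16.25
position: [0.5545, 0.2793, 0.096]
tool_rot: [3.141, -0.0, 1.4]
force: [1.8, -0.4, -1.7]
grip_width: 0.0572
```

```bash
python3 -c "
from h import *
go(.5545,.2795,.0953)"
```

```text
t16.2 pos [0.5545 0.2793 0.096 ] rot [180.   -0.   80.2] F [ 1.8 -0.4 -1.7] w 0.0572 shift mm [ 0.2 -0.   0.7] norm 1 turn [ 0. -0. -0.]
```

Emit:
arm_command(targets=[[0, 0, 1, 0, 0, 0], [0, 0, 1, 0, 0, 0]])

```text
clock: 16.45
position: [0.5547, 0.2794, 0.0949]
tool_rot: [3.141, -0.001, 1.4]
force: [-6.6, -2.5, 20.3]
grip_width: 0.0573
```

Emit:
arm_command(targets=[[0, 0, 0, 0, 0, 0], [0, 0, 0, 0, 0, 0], [0, 0, 0, 0, 0, 0], [0, 0, -20, 0, 0, 0], [0, 0, -30, 0, 0, 0], [-40, -5, -20, 0, 0, 0], [-48, 0, 0, 0, 0, 0], [-48, 0, 0, 0, 0, 0]], grip=95)

```text
clock: 17.25
position: [0.526, 0.1493, 0.1665]
tool_rot: [3.14, -0.003, 1.409]
force: [1.4, -0.6, 0.4]
grip_width: 0.0817
```

Emit:
arm_command(targets=[[-48, 0, 0, 0, 0, 0], [-48, 2, 0, 0, 0, 0], [-40, 5, 10, 0, 0, 0], [-25, 5, 15, 0, 0, 0]])

```text
clock: 17.65
position: [0.5106, -0.0199, 0.1431]
tool_rot: [3.135, -0.004, 1.408]
force: [-0.2, 0.8, -0.2]
grip_width: 0.0813
```

```bash
python3 -c "
from h import *
stack(.092)
f=grab('top'); [print(*d) for d in discs(f)]; go(.5773,-.0422,.03)"
```

```text
top stack top [0.552  0.2787 0.092 ] z 0.0913 n 434 axes [23.  23.9]
scene stack top [0.5569 0.2798 0.092 ] z 0.0918 n 606 axes [22.9 31.6]
377.5 297.6 421 243 [ 0.4493 -0.167   0.01  ]
379.1 242.0 398 242 [ 0.5943 -0.1734  0.01  ]
t17.8 pos [ 0.5104 -0.0186  0.1421] rot [179.8  -0.2  80.6] F [0.3 0.5 0.5] w 0.0811 shift mm [-11.9  69.9 112.1] norm 133 turn [ 0.2 -0.2  0.4]
```

Emit:
arm_command(targets=[[-5, 30, 15, 0, 0, 0], [-6, 28, 25, 0, 0, 0], [-2, 10, 30, 0, 0, 0], [0, 2, 25, 0, 0, 0], [0, 0, 10, 0, 0, 0], [0, 0, 0, 0, 0, 0]])

```text
clock: 18.4
position: [0.5831, -0.0358, 0.036]
tool_rot: [3.134, -0.008, 1.414]
force: [-0.3, 0.1, 0.5]
grip_width: 0.0813
```

```bash
python3 -c "
from h import *
go(.5773,-.0422,.0125)"
```

```text
t18.4 pos [ 0.5831 -0.0358  0.036 ] rot [179.5  -0.4  81. ] F [-0.3  0.1  0.5] w 0.0813 shift mm [-7.3 -4.6 23.5] norm 25 turn [ 0.5 -0.4  0.8]
```

Emit:
arm_command(targets=[[-8, -5, 0, 0.5, -0.4, 0.8], [0, 0, 8, 0, 0, 0], [0, 0, 8, 0, 0, 0], [0, 0, 5, 0, 0, 0], [0, 0, 0, 0, 0, 0]])

```text
clock: 18.9
position: [0.5776, -0.0421, 0.0171]
tool_rot: [3.139, -0.001, 1.4]
force: [-0.0, 0.2, -0.1]
grip_width: 0.0808
```

```bash
python3 -c "
from h import *
go(.5773,-.0422,.0125)"
```

```text
t18.9 pos [ 0.5776 -0.0421  0.0171] rot [ 1.799e+02 -1.000e-01  8.020e+01] F [-0.   0.2 -0.1] w 0.0808 shift mm [-0.1 -0.2  4.6] norm 5 turn [ 0.1 -0.1 -0. ]
```

Emit:
arm_command(targets=[[0, 0, 3, 0, 0, 0], [0, 0, 1.5, 0, 0, 0], [0, 0, 0, 0, 0, 0]])

```text
clock: 19.2
position: [0.5778, -0.0421, 0.0125]
tool_rot: [3.139, -0.002, 1.4]
force: [-0.5, 0.1, -0.1]
grip_width: 0.0813
```

Emit:
arm_command(targets=[[0, 0, 0, 0, 0, 0], [0, 0, 0, 0, 0, 0], [0, 0, 0, 0, 0, 0], [0, 0, 0, 0, 0, 0], [0, 0, 0, 0, 0, 0]], grip=50)

```text
clock: 19.7
position: [0.5781, -0.0421, 0.0135]
tool_rot: [3.138, -0.002, 1.4]
force: [0.5, -0.1, -1.8]
grip_width: 0.0572
```

Emit:
arm_command(targets=[[0, 0, -30, 0, 0, 0], [5, -10, -45, 0, 0, 0], [25, -30, -30, 0, 0, 0], [42, -25, -10, 0, 0, 0], [48, -10, -5, 0, 0, 0], [49, 0, 0, 0, 0, 0], [49, 5, 0, 0, 0, 0], [49, 8, 0, 0, 0, 0]])

```text
clock: 20.5
position: [0.5601, 0.2313, 0.1388]
tool_rot: [3.138, -0.001, 1.388]
force: [1.5, -2.5, -0.8]
grip_width: 0.0572
```

```bash
python3 -c "
from h import *
go(.5545,.2795,.14)"
```

```text
t20.5 pos [0.5601 0.2313 0.1388] rot [ 1.798e+02 -1.000e-01  7.950e+01] F [ 1.5 -2.5 -0.8] w 0.0572 shift mm [ 46.6 -13.7  -1.2] norm 49 turn [ 0.2 -0.1 -0.7]
```

Emit:
arm_command(targets=[[25, -8, 5, 0, 0, -0.7], [15, -5, 8, 0, 0, 0], [4, 0, 8, 0, 0, 0], [0, 0, 5, 0, 0, 0], [0, 0, 0, 0, 0, 0]])

```text
clock: 21.0
position: [0.5546, 0.2833, 0.11]
tool_rot: [3.138, -0.002, 1.406]
force: [-0.5, -0.9, 0.1]
grip_width: 0.0572
```

```bash
python3 -c "
from h import *
go(.5545,.2795,.106)"
```

```text
t21.0 pos [0.5546 0.2833 0.11  ] rot [ 1.798e+02 -1.000e-01  8.050e+01] F [-0.5 -0.9  0.1] w 0.0572 shift mm [-3.8  0.5  4. ] norm 6 turn [ 0.2 -0.1  0.3]
```

Emit:
arm_command(targets=[[-4, 0, 0, 0, 0, 0], [0, 0, 2, 0, 0, 0], [0, 0, 2, 0, 0, 0], [0, 0, 0, 0, 0, 0]])

```text
clock: 21.4
position: [0.5553, 0.2745, 0.1065]
tool_rot: [3.137, -0.001, 1.4]
force: [-0.5, -0.1, -0.8]
grip_width: 0.0575
```

```bash
python3 -c "
from h import *
go(.5545,.2795,.1055)"
```

```text
t21.4 pos [0.5553 0.2745 0.1065] rot [ 1.798e+02 -1.000e-01  8.020e+01] F [-0.5 -0.1 -0.8] w 0.0575 shift mm [ 4.8 -1.6  1. ] norm 5 turn [ 0.2 -0.1  0. ]
```

Emit:
arm_command(targets=[[4.5, -1.5, -0.5, 0, 0, 0], [0, 0, 0, 0, 0, 0], [0, 0, 0, 0, 0, 0]])

```text
clock: 21.7
position: [0.5547, 0.2796, 0.1074]
tool_rot: [3.137, -0.002, 1.4]
force: [-0.8, -0.2, -0.6]
grip_width: 0.0572
```

```bash
python3 -c "
from h import *
go(.5545,.2795,.1055)"
```

```text
t21.7 pos [0.5547 0.2796 0.1074] rot [ 1.797e+02 -1.000e-01  8.020e+01] F [-0.8 -0.2 -0.6] w 0.0572 shift mm [-0.1 -0.2  1.9] norm 2 turn [ 0.3 -0.1 -0. ]
```

Emit:
arm_command(targets=[[0, 0, 1.5, 0, 0, 0], [0, 0, 1, 0, 0, 0], [0, 0, 0, 0, 0, 0]])

```text
clock: 22.0
position: [0.5548, 0.2799, 0.1053]
tool_rot: [3.137, -0.002, 1.4]
force: [-1.2, -1.0, 2.1]
grip_width: 0.0576
```

Emit:
arm_command(targets=[[0, 0, 0, 0, 0, 0], [0, 0, 0, 0, 0, 0], [0, 0, 0, 0, 0, 0], [0, 0, -20, 0, 0, 0], [0, 0, -30, 0, 0, 0], [-40, -5, -15, 0, 0, 0], [-48, -2, 0, 0, 0, 0], [-49, -2, 0, 0, 0, 0]], grip=95)

```text
clock: 22.8
position: [0.5216, 0.1493, 0.171]
tool_rot: [3.136, -0.004, 1.41]
force: [0.8, -1.2, -0.1]
grip_width: 0.0811
```

Emit:
arm_command(targets=[[-49, 0, 0, 0, 0, 0], [-49, 0, 0, 0, 0, 0], [-49, 3, 0, 0, 0, 0], [-48, 5, 0, 0, 0, 0], [-48, 10, 0, 0, 0, 0], [-48, 10, 10, 0, 0, 0], [-30, 6, 15, 0, 0, 0], [-8, 2, 10, 0, 0, 0]])

```text
clock: 23.6
position: [0.5016, -0.1954, 0.1373]
tool_rot: [3.129, -0.003, 1.406]
force: [0.4, 1.1, -0.7]
grip_width: 0.0808
```

```bash
python3 -c "
from h import *
stack(.102)
f=grab('top'); [print(*d) for d in discs(f)]; go(.5958,-.1726,.0125)"
```

```text
Traceback (most recent call last):
  File "h.py", line 50, in stack
    cs,_=cv2.findContours(m,cv2.RETR_EXTERNAL,cv2.CHAIN_APPROX_NONE); (u,v),ax,a=cv2.fitEllipse(max(cs,key=len))
                                                                                 ~~~~~~~~~~~~~~^^^^^^^^^^^^^^^^^
cv2.error: OpenCV(4.12.0) /io/opencv/modules/imgproc/src/shapedescr.cpp:361: error: (-201:Incorrect size of input array) There should be at least 5 points to fit the ellipse in function 'fitEllipseNoDirect'
```

```bash
python3 -c "
from h import *
f=grab('top'); [print(*d) for d in discs(f)]; go(.5958,-.1726,.0125)
g=grab('scene'); 
for q in(f,g):
    W=cloud(q); d=np.hypot(W[...,0]-.5545,W[...,1]-.2795); print(np.histogram(W[...,2][d<.05],bins=np.arange(.05,.16,.005)))
save(f,'all',(0,80,500,400)); save(g,'s3',(380,200,640,395),3)"
```

```text
357.2 207.3 451 225 [ 0.6875 -0.1173  0.01  ]
t23.7 pos [ 0.5014 -0.193   0.1368] rot [179.4  -0.2  80.6] F [0.3 0.4 0.2] w 0.081 shift mm [ 36.2  89.5 124.3] norm 157 turn [ 0.6 -0.2  0.4]
(array([ 43, 206, 257, 100,  32,  40,  62, 163, 241,  55,   3,   0,   0,
         0,   0,   0,   0,   0,   0,   0,   0]), array([0.05 , 0.055, 0.06 , 0.065, 0.07 , 0.075, 0.08 , 0.085, 0.09 ,
       0.095, 0.1  , 0.105, 0.11 , 0.115, 0.12 , 0.125, 0.13 , 0.135,
       0.14 , 0.145, 0.15 , 0.155]))
(array([  0, 176, 322, 153,  72,  84, 128,  95, 501,  16,   0,   0,   0,
         0,   0,   0,   0,   0,   0,   0,   0]), array([0.05 , 0.055, 0.06 , 0.065, 0.07 , 0.075, 0.08 , 0.085, 0.09 ,
       0.095, 0.1  , 0.105, 0.11 , 0.115, 0.12 , 0.125, 0.13 , 0.135,
       0.14 , 0.145, 0.15 , 0.155]))
```

View pics/s3.png

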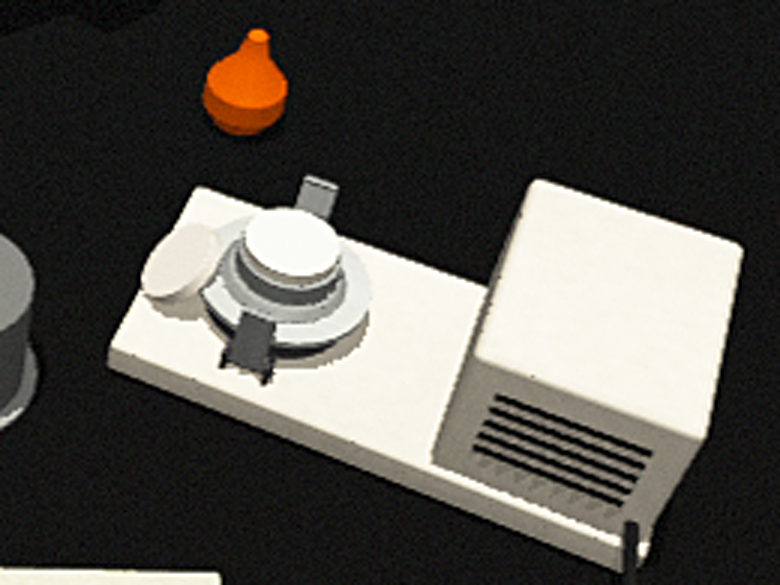

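The scene crop shows the second specimen knocked or dropped off: it leans against the seat on the stand's -y side (crop 180,262). The meter and first specimen are still centred. I'll measure the leaning disc's plane.

Run:
```python
from h import *
try: stack(.092)
except Exception as e: print(e)
P0=np.array([.5545,.2795]); th=np.radians(-9.8);Rz=np.array([[np.cos(th),-np.sin(th)],[np.sin(th),np.cos(th)]])
for n in('top','scene'):
    f=grab(n); W=cloud(f); L=(W[...,:2]-P0)@Rz; z=W[...,2]
    m=(abs(L[...,0])<.05)&(L[...,1]<-.045)&(L[...,1]>-.13)&(z>.036)
    Q=np.c_[L[m],z[m]]
    # drop seat points z~.060 inside r<.058
    Q=Q[~((abs(Q[:,2]-.06)<.003)&(np.hypot(Q[:,0],Q[:,1])<.058))]
    best=None
    rng=np.random.default_rng(0)
    for _ in range(500):
        a=Q[rng.choice(len(Q),3,False)]; nn=np.cross(a[1]-a[0],a[2]-a[0]); l=np.linalg.norm(nn)
        if l<1e-7: continue
        nn/=l; r=abs((Q-a[0])@nn)<.0015
        if best is None or r.sum()>best.sum(): best=r
    I=Q[best]; c=I.mean(0); nn=np.linalg.svd(I-c)[2][2]; nn*=np.sign(nn[2])
    print(n,len(Q),best.sum(),'centroid local',c.round(4),'min',I.min(0).round(4),'max',I.max(0).round(4),'normal',nn.round(3))
```

```text
top stack top [0.5519 0.2785 0.092 ] z 0.0914 n 439 axes [23.  23.6]
scene stack top [0.5566 0.2798 0.092 ] z 0.0917 n 595 axes [22.7 31.5]
top 414 161 centroid local [ 0.0186 -0.0651  0.0613] min [-0.0084 -0.0857  0.0367] max [ 0.0476 -0.0463  0.083 ] normal [ 0.216 -0.729  0.65 ]
scene 442 342 centroid local [ 0.0201 -0.0649  0.0612] min [-0.0099 -0.0859  0.0392] max [ 0.0492 -0.0452  0.0816] normal [ 0.193 -0.714  0.672]
```

The leaning disc is tilted 48° with its centre at local (18,-61,58) mm, and the stack below is undisturbed. I'll grip its horizontal diameter with a vertical tool at yaw ≈ 6°.

Emit:
arm_command(targets=[[30, 0, -20, 0, 0, 0], [49, 0, -15, 0, 0, 0], [49, -1, 0, 0, 0, 0], [49, -1, 0, 0, 0, 0], [49, -2, 0, 0, 0, 0], [49, -2, 0, 0, 0, 0], [49, -2, 0, 0, 0, 0], [40, -1, 0, 0, 0, 0]], grip=95)

```text
clock: 24.75
position: [0.5503, 0.1794, 0.181]
tool_rot: [3.122, -0.007, 1.413]
force: [0.2, -0.8, 0.6]
grip_width: 0.0811
```

Emit:
arm_command(targets=[[25, 0, 0, 0, 0, 8.5], [5, 0, 0, 0, 0, 8.5], [0, 0, 0, 0, 0, 8.5], [0, 0, 0, 0, 0, 8.5], [0, 0, 0, 0, 0, 8.5], [0, 0, 0, 0, 0, 8.5], [0, 0, 0, 0, 0, 8.5], [0, 0, 0, 0, 0, 8.5]])

```text
clock: 25.55
position: [0.5504, 0.2289, 0.1847]
tool_rot: [-3.134, -0.025, 0.218]
force: [0.2, 0.0, -0.0]
grip_width: 0.081
```

Emit:
arm_command(targets=[[0, 0, 0, 0, 0, 5], [0, 0, 0, 0, 0, 0], [0, 0, 0, 0, 0, 0]])

```text
clock: 25.85
position: [0.5487, 0.2325, 0.1857]
tool_rot: [-3.13, -0.025, 0.13]
force: [0.6, -0.7, 0.1]
grip_width: 0.0812
```

```bash
python3 -c "
from h import *
go(.5623,.2159,.062,5.7); print(bot.observe()['qpos'].round(2))"
```

```text
t25.9 pos [0.5487 0.2325 0.1857] rot [-179.4   -1.4    7.5] F [ 0.6 -0.7  0.1] w 0.0812 shift mm [ 11.9  17.8 123.7] norm 126 turn [-0.7 -1.4  1.8]
[-0.88  0.6   0.55  1.78 -0.42  0.85  0.  ]
```

Emit:
arm_command(targets=[[6, 9, 20, -0.7, -1.4, 1.8], [6, 8, 25, 0, 0, 0], [0, 1, 25, 0, 0, 0], [0, 0, 20, 0, 0, 0], [0, 0, 10, 0, 0, 0], [0, 0, 0, 0, 0, 0], [0, 0, 0, 0, 0, 0]])

```text
clock: 26.55
position: [0.5636, 0.2192, 0.085]
tool_rot: [-3.138, -0.002, 0.118]
force: [-0.1, 0.1, -0.7]
grip_width: 0.0812
```

```bash
python3 -c "
from h import *
go(.5623,.2159,.060,5.7)"
```

```text
t26.6 pos [0.5636 0.2192 0.085 ] rot [-1.798e+02 -1.000e-01  6.800e+00] F [-0.1  0.1 -0.7] w 0.0812 shift mm [-1.6  3.1 25. ] norm 25 turn [-0.2 -0.1  1.1]
```

Emit:
arm_command(targets=[[-1.5, 3, 10, 0, 0, 1], [0, 0, 10, 0, 0, 0], [0, 0, 5, 0, 0, 0], [0, 0, 0, 0, 0, 0]])

```text
clock: 26.95
position: [0.5632, 0.2167, 0.0601]
tool_rot: [-3.137, -0.005, 0.101]
force: [-0.6, 0.6, -0.1]
grip_width: 0.0812
```

Emit:
arm_command(targets=[[0, 0, 0, 0, 0, 0], [0, 0, 0, 0, 0, 0], [0, 0, 0, 0, 0, 0], [0, 0, 0, 0, 0, 0], [0, 0, 0, 0, 0, 0]], grip=50, grip_force=40)

```text
clock: 27.45
position: [0.5636, 0.2167, 0.0607]
tool_rot: [-3.137, -0.005, 0.101]
force: [0.2, -0.3, -1.4]
grip_width: 0.0581
```

Emit:
arm_command(targets=[[0, 2, -10, 0, 0, 0], [0, 5, -20, 0, 0, 0], [0, 10, -30, 0, 0, 0], [0, 15, -20, 0, 0, 0], [0, 10, -5, 0, 0, 0], [0, 0, 0, 0, 0, 0]])

```text
clock: 28.05
position: [0.5673, 0.1727, 0.1508]
tool_rot: [-3.136, -0.005, 0.101]
force: [0.3, 0.1, -2.2]
grip_width: 0.0581
```

```bash
python3 -c "
from h import *
go(.46,.06,.08,5.7)
f=grab('scene');save(f,'r1',(360,170,560,320),4)
f=grab('top'); [print(*d) for d in discs(f)]"
```

```text
t28.1 pos [0.5673 0.1727 0.1508] rot [-179.7   -0.3    5.8] F [ 0.3  0.1 -2.2] w 0.0581 shift mm [-118.   101.4   70.8] norm 171 turn [-0.3 -0.3  0.1]
377.5 297.6 432 249 [ 0.4493 -0.1668  0.01  ]
379.2 242.0 405 249 [ 0.5942 -0.1735  0.01  ]
357.1 207.2 467 244 [ 0.6877 -0.1172  0.01  ]
418.9 167.5 382 254 [ 0.7979 -0.2831  0.01  ]
373.3 161.8 381 254 [ 0.8136 -0.1617  0.01  ]
316.7 161.4 636 161 [ 0.812 -0.01   0.016]
```

View pics/r1.png

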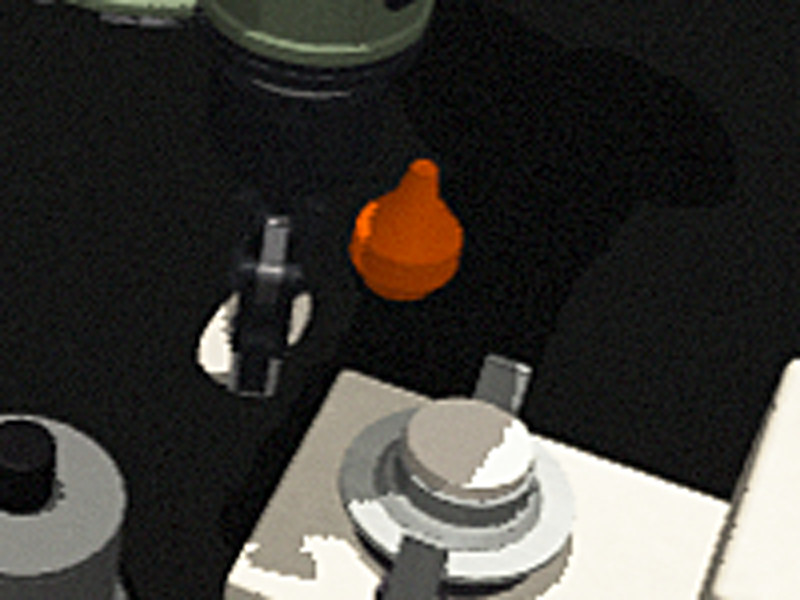

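The disc is held at its horizontal diameter, still tilted with the low edge on the -y side. I'll press it flat on the free bench spot at (.46,.06).

Emit:
arm_command(targets=[[-25, 20, 5, 0, 0, 0], [-32, 28, 15, 0, 0, 0], [-32, 28, 20, 0, 0, 0], [-20, 18, 25, 0, 0, 0], [-8, 6, 20, 0, 0, 0], [0, 0, 15, 0, 0, 0], [0, 0, 5, 0, 0, 0], [0, 0, 0, 0, 0, 0]])

```text
clock: 28.95
position: [0.4532, 0.0642, 0.0344]
tool_rot: [-3.138, 0.005, 0.11]
force: [0.3, -0.1, 0.1]
grip_width: 0.0583
```

```bash
python3 -c "
from h import *
go(.46,.06,.0125,5.7)"
```

```text
t28.9 pos [0.4532 0.0642 0.0344] rot [-179.8    0.3    6.3] F [ 0.3 -0.1  0.1] w 0.0583 shift mm [ 6.4  4.8 21.9] norm 23 turn [-0.2  0.3  0.6]
```

Emit:
arm_command(targets=[[0, 0, 5, 0, 0, 0], [0, 0, 4, 0, 0, 0], [0, 0, 4, 0, 0, 0], [0, 0, 3, 0, 0, 0], [0, 0, 3, 0, 0, 0]], grip_force=20)

```text
clock: 29.45
position: [0.4547, 0.0696, 0.017]
tool_rot: [-3.133, 0.001, 0.116]
force: [-2.9, 2.9, 12.3]
grip_width: 0.058
```

```bash
python3 -c "
from h import *
go(.46,.06,.0125,5.7)"
```

```text
t29.4 pos [0.4547 0.0696 0.017 ] rot [-1.795e+02  1.000e-01  6.600e+00] F [-2.9  2.9 12.3] w 0.058 shift mm [ 4.3 10.   4.5] norm 12 turn [-0.5  0.1  0.9]
```

Emit:
arm_command(targets=[[0, 0, 3, 0, 0, 0], [0, 0, 3, 0, 0, 0], [0, 0, 0, 0, 0, 0]])

```text
clock: 29.75
position: [0.4556, 0.0716, 0.0127]
tool_rot: [-3.13, -0.001, 0.118]
force: [-1.7, -3.0, 4.9]
grip_width: 0.0585
```

Emit:
arm_command(targets=[[0, 0, 0, 0, 0, 0], [0, 0, 0, 0, 0, 0], [0, 0, -1, 0, 0, 0], [0, 0, 0, 0, 0, 0], [0, 0, -20, 0, 0, 0], [0, 0, -40, 0, 0, 0], [0, 40, -30, 0, 0, 0], [0, 48, 0, 0, 0, 0]], grip=95)

```text
clock: 30.55
position: [0.4671, -0.0115, 0.1057]
tool_rot: [-3.129, -0.001, 0.131]
force: [1.3, -0.7, -0.6]
grip_width: 0.0814
```

Emit:
arm_command(targets=[[0, 40, 0, 0, 0, 0], [0, 20, 0, 0, 0, 0], [0, 0, 0, 0, 0, 0]])

```text
clock: 30.85
position: [0.476, -0.0782, 0.1067]
tool_rot: [-3.131, -0.005, 0.127]
force: [-0.1, 0.2, -0.4]
grip_width: 0.0812
```

```bash
python3 -c "
from h import *
f=grab('top'); [print(*d) for d in discs(f)]
g=grab('scene');[print(*d) for d in discs(g)]
for q in(f,g):
    W=cloud(q); m=(np.hypot(W[...,0]-.457,W[...,1]-.07)<.06)&(W[...,2]>.004)&(W[...,2]<.05); print(m.sum(),np.nanmean(W[m],0),W[m].min(0),W[m].max(0))
go(.457,.07,.0125,5.7)"
```

```text
377.8 297.9 405 242 [ 0.4485 -0.1676  0.01  ]
357.2 207.3 446 217 [ 0.6858 -0.117   0.016 ]
262 [0.46892415 0.08244    0.00860365] [0.42434706 0.03161197 0.00403684] [0.51529488 0.12632582 0.01708208]
437 [0.45842346 0.07356813 0.00930412] [0.40654024 0.01749842 0.00404232] [0.49019152 0.11235674 0.01458131]
t30.9 pos [ 0.4757 -0.0756  0.1064] rot [-179.3   -0.2    7.4] F [ 0.5  1.4 -0.1] w 0.0811 shift mm [  -4.2 -146.7   93.9] norm 174 turn [-0.7 -0.2  1.7]
```

```bash
cat >> h.py <<'E'
def near(n,x,y,z=.010,r=.06,vmin=90):
    f=grab(n); W=cloud(f); hsv=cv2.cvtColor(f['color'],cv2.COLOR_RGB2HSV)
    v,u=np.mgrid[0:480,0:640]; c=proj(f,[x,y,z]); d=np.hypot(u-c[0],v-c[1])
    m=((d<r*f['f']/(f['R'][2]@[x,y,z]+f['t'][2]))&(hsv[...,2]>vmin)&(hsv[...,1]<60)).astype(np.uint8)
    m=cv2.morphologyEx(m,cv2.MORPH_OPEN,np.ones((3,3),np.uint8))
    k,l,s,c=cv2.connectedComponentsWithStats(m)
    if k<2: print(n,'none'); return
    i=1+np.argmax(s[1:,4]); cs,_=cv2.findContours((l==i).astype(np.uint8),cv2.RETR_EXTERNAL,cv2.CHAIN_APPROX_NONE)
    (a,b),ax,_=cv2.fitEllipse(max(cs,key=len)); q=(l==i); print(n,'at',ray(f,a,b,z).round(4),'n',s[i,4],'axes',np.round(ax,1),'z',np.nanmedian(W[...,2][q]).round(4))
E
python3 -c "
from h import *
near('scene',.458,.072); near('top',.458,.072);near('scene',.458,.072,vmin=60)"
```

```text
scene at [0.4602 0.0754 0.01  ] n 466 axes [20.6 26.7] z 0.009
top at [0.4538 0.0554 0.01  ] n 776 axes [26.3 38. ] z 0.6987
scene at [0.46   0.0753 0.01  ] n 480 axes [21.1 27. ] z 0.0091
```

Emit:
arm_command(targets=[[-1, -25, 0, -0.7, -0.2, 1.7], [-1, -38, 0, 0, 0, 0], [0, -38, 10, 0, 0, 0], [0, -30, 20, 0, 0, 0], [0, -15, 25, 0, 0, 0], [0, -4, 15, 0, 0, 0], [0, 0, 0, 0, 0, 0], [0, 0, 0, 0, 0, 0]])

```text
clock: 31.9
position: [0.4555, 0.088, 0.0343]
tool_rot: [-3.141, -0.001, 0.113]
force: [0.4, 0.5, 0.0]
grip_width: 0.0812
```

```bash
python3 -c "
from h import *
go(.4587,.0744,.0125,5.7)"
```

```text
t31.9 pos [0.4555 0.088  0.0343] rot [-180.    -0.     6.5] F [0.4 0.5 0. ] w 0.0812 shift mm [ 1.9 13.9 21.8] norm 26 turn [-0.  -0.   0.8]
```

Emit:
arm_command(targets=[[2, 13, 0, 0, 0, 0.8], [0, 0, 8, 0, 0, 0], [0, 0, 8, 0, 0, 0], [0, 0, 4, 0, 0, 0], [0, 0, 0, 0, 0, 0]])

```text
clock: 32.4
position: [0.4604, 0.0732, 0.0149]
tool_rot: [-3.141, -0.004, 0.096]
force: [-0.8, 0.3, 0.3]
grip_width: 0.0814
```

```bash
python3 -c "
from h import *
go(.4587,.0744,.0125,5.7)"
```

```text
t32.4 pos [0.4604 0.0732 0.0149] rot [-180.    -0.2    5.5] F [-0.8  0.3  0.3] w 0.0814 shift mm [-1.6 -1.3  2.4] norm 3 turn [-0.  -0.2 -0.2]
```

Emit:
arm_command(targets=[[-1, -1.5, 2.4, 0, 0, 0], [0, 0, 0, 0, 0, 0]])

```text
clock: 32.6
position: [0.4591, 0.0746, 0.0123]
tool_rot: [-3.141, -0.003, 0.096]
force: [0.1, 0.3, -0.3]
grip_width: 0.0811
```

Emit:
arm_command(targets=[[0, 0, 0, 0, 0, 0], [0, 0, 0, 0, 0, 0], [0, 0, 0, 0, 0, 0], [0, 0, 0, 0, 0, 0], [0, 0, 0, 0, 0, 0]], grip=50, grip_force=60)

```text
clock: 33.1
position: [0.4589, 0.075, 0.0131]
tool_rot: [-3.14, -0.004, 0.096]
force: [-0.8, 0.9, -0.8]
grip_width: 0.0572
```

Emit:
arm_command(targets=[[0, 0, -30, 0, 0, 0], [5, -10, -40, 0, 0, 0], [18, -30, -35, 0, 0, 0], [24, -40, -18, 0, 0, 0], [24, -40, 0, 0, 0, 0], [20, -33, 0, 0, 0, 0], [12, -20, 0, 0, 0, 0], [5, -10, 0, 0, 0, 0]])

```text
clock: 33.9
position: [0.5505, 0.2734, 0.1421]
tool_rot: [-3.14, -0.002, 0.092]
force: [-0.0, -0.7, -1.0]
grip_width: 0.057
```

Emit:
arm_command(targets=[[0, 0, 0, 0, 0, 0], [0, 0, 0, 0, 0, 0]])

```text
clock: 34.1
position: [0.5499, 0.2732, 0.1413]
tool_rot: [-3.141, -0.002, 0.093]
force: [0.4, -1.3, -1.4]
grip_width: 0.0573
```

```bash
python3 -c "
from h import *
go(.5545,.2795,.108,5.7)"
```

```text
t34.1 pos [0.5499 0.2732 0.1413] rot [-1.8e+02 -1.0e-01  5.4e+00] F [ 0.4 -1.3 -1.4] w 0.0573 shift mm [ 5.2 -5.8 33.3] norm 34 turn [-0.  -0.1 -0.3]
```

Emit:
arm_command(targets=[[4.5, -5.5, 0, 0, 0, 0], [0, 0, 0, 0, 0, 0], [0, 0, 10, 0, 0, 0], [0, 0, 12, 0, 0, 0], [0, 0, 6, 0, 0, 0], [0, 0, 0, 0, 0, 0], [0, 0, 0, 0, 0, 0]])

```text
clock: 34.8
position: [0.5535, 0.275, 0.1104]
tool_rot: [3.141, 0.0, 0.088]
force: [0.2, -1.1, -0.8]
grip_width: 0.0578
```

```bash
python3 -c "
from h import *
go(.5545,.2795,.1051,5.7)"
```

```text
t34.8 pos [0.5535 0.275  0.1104] rot [180.    0.    5.1] F [ 0.2 -1.1 -0.8] w 0.0578 shift mm [ 1.5 -4.4  5.3] norm 7 turn [ 0.   0.  -0.6]
```

Emit:
arm_command(targets=[[1.2, -4.2, 0, 0, 0, 0], [0, 0, 0, 0, 0, 0], [0, 0, 2.5, 0, 0, 0], [0, 0, 2, 0, 0, 0], [0, 0, 1, 0, 0, 0], [0, 0, 0, 0, 0, 0]])

```text
clock: 35.4
position: [0.5547, 0.2801, 0.1052]
tool_rot: [-3.141, -0.001, 0.089]
force: [-0.6, -0.1, -0.6]
grip_width: 0.0578
```

```bash
python3 -c "
from h import *
go(.5545,.2795,.1051,5.7)"
```

```text
t35.4 pos [0.5547 0.2801 0.1052] rot [-180.    -0.     5.1] F [-0.6 -0.1 -0.6] w 0.0578 shift mm [-0.2  0.6  0.1] norm 1 turn [-0.  -0.  -0.6]
```

Emit:
arm_command(targets=[[0, 0.5, 1, 0, 0, 0], [0, 0, 1, 0, 0, 0], [0, 0, 0.5, 0, 0, 0]])

```text
clock: 35.7
position: [0.5548, 0.28, 0.1049]
tool_rot: [-3.139, -0.001, 0.089]
force: [-1.7, -0.5, 4.5]
grip_width: 0.0577
```

Emit:
arm_command(targets=[[0, 0, 0, 0, 0, 0], [0, 0, 0, 0, 0, 0], [0, 0, 0, 0, 0, 0], [0, 0, 0, 0, 0, 0], [0, 0, -20, 0, 0, 0], [0, 0, -35, 0, 0, 0], [-5, 20, -10, 0, 0, 0], [-13, 45, 0, 0, 0, 0]], grip=95)

```text
clock: 36.5
position: [0.5422, 0.2165, 0.1704]
tool_rot: [-3.139, -0.0, 0.096]
force: [1.4, -1.0, -0.4]
grip_width: 0.0812
```

Emit:
arm_command(targets=[[-16, 46, 0, 0, 0, 0], [-16, 46, 0, 0, 0, 0], [-16, 46, 0, 0, 0, 0], [-16, 46, 0, 0, 0, 0], [-16, 46, 10, 0, 0, 0], [-16, 45, 20, 0, 0, 0], [-14, 35, 20, 0, 0, 0], [-8, 20, 20, 0, 0, 0]])

```text
clock: 37.3
position: [0.451, -0.1337, 0.1011]
tool_rot: [3.142, -0.006, 0.095]
force: [1.1, 0.7, -0.5]
grip_width: 0.0812
```

Emit:
arm_command(targets=[[-3, 8, 10, 0, 0, 0], [0, 0, 0, 0, 0, 0], [0, 0, 0, 0, 0, 0]])

```text
clock: 37.6
position: [0.4446, -0.1465, 0.0889]
tool_rot: [3.141, -0.002, 0.087]
force: [-0.3, 0.0, -0.0]
grip_width: 0.0808
```

```bash
python3 -c "
from h import *
go(.4508,-.1662,.0125,5.7)
try: stack(.102)
except Exception as e: print('ERR')
f=grab('top'); [print(*d) for d in discs(f)]; near('scene',.452,-.1655)"
```

```text
t37.6 pos [ 0.4446 -0.1465  0.0889] rot [ 1.8e+02 -1.0e-01  5.0e+00] F [-0.3  0.  -0. ] w 0.0808 shift mm [ 4.2 20.2 76.4] norm 79 turn [ 0.  -0.1 -0.7]
top stack top [0.5542 0.2779 0.102 ] z 0.1012 n 441 axes [23.2 23.8]
scene stack top [0.559 0.279 0.102] z 0.1017 n 618 axes [23. 32.]
357.2 207.3 451 221 [ 0.6859 -0.117   0.016 ]
scene at [ 0.4531 -0.1646  0.01  ] n 411 axes [19.2 25.1] z 0.0091
```

The second specimen sits flat on the stack (z 101–102 mm), within about 2 mm of the axis. On to the next.

Emit:
arm_command(targets=[[2, 10, 0, 0, 0, 0], [2, 9, 0, 0, 0, 0], [0, 0, 10, 0, 0, 0], [0, 0, 20, 0, 0, 0], [0, 0, 20, 0, 0, 0], [0, 0, 8, 0, 0, 0], [0, 0, 0, 0, 0, 0], [0, 0, 0, 0, 0, 0]])

```text
clock: 38.6
position: [0.4537, -0.1652, 0.0287]
tool_rot: [3.141, -0.006, 0.092]
force: [0.7, 0.9, 0.5]
grip_width: 0.0814
```

```bash
python3 -c "
from h import *
go(.4508,-.1662,.0125,5.7)"
```

```text
t38.6 pos [ 0.4537 -0.1652  0.0287] rot [179.9  -0.3   5.3] F [0.7 0.9 0.5] w 0.0814 shift mm [-3.   0.7 16.2] norm 16 turn [ 0.1 -0.3 -0.4]
```

Emit:
arm_command(targets=[[-3, 0.7, 4, 0, 0, 0], [0, 0, 8, 0, 0, 0], [0, 0, 4, 0, 0, 0], [0, 0, 0, 0, 0, 0]])

```text
clock: 39.0
position: [0.4515, -0.1663, 0.0128]
tool_rot: [3.14, -0.008, 0.092]
force: [-0.1, 0.1, -0.3]
grip_width: 0.0813
```

Emit:
arm_command(targets=[[0, 0, 0, 0, 0, 0], [0, 0, 0, 0, 0, 0], [0, 0, 0, 0, 0, 0], [0, 0, 0, 0, 0, 0], [0, 0, 0, 0, 0, 0]], grip=50)

```text
clock: 39.5
position: [0.4517, -0.1663, 0.0137]
tool_rot: [3.14, -0.009, 0.092]
force: [0.1, -0.2, -0.9]
grip_width: 0.0573
```

Emit:
arm_command(targets=[[0, 0, -30, 0, 0, 0], [5, -15, -40, 0, 0, 0], [14, -38, -28, 0, 0, 0], [15, -46, -20, 0, 0, 0], [15, -46, -10, 0, 0, 0], [15, -46, 0, 0, 0, 0], [15, -46, 0, 0, 0, 0], [15, -46, 0, 0, 0, 0]])

```text
clock: 40.3
position: [0.52, 0.1261, 0.1475]
tool_rot: [3.141, -0.01, 0.08]
force: [1.7, -0.0, -0.8]
grip_width: 0.0573
```

Emit:
arm_command(targets=[[14, -45, 0, 0, 0, 0], [12, -36, 0, 0, 0, 0], [8, -24, 0, 0, 0, 0], [4, -12, 0, 0, 0, 0], [0, 0, 0, 0, 0, 0], [0, 0, 0, 0, 0, 0]])

```text
clock: 40.9
position: [0.5476, 0.2579, 0.1469]
tool_rot: [3.141, -0.01, 0.089]
force: [-0.8, -1.4, -0.6]
grip_width: 0.0573
```

```bash
python3 -c "
from h import *
go(.553,.2795,.1155,5.7)"
```

```text
t40.9 pos [0.5476 0.2579 0.1469] rot [180.   -0.6   5.1] F [-0.8 -1.4 -0.6] w 0.0573 shift mm [  7.5 -21.   31.4] norm 38 turn [ 0.  -0.6 -0.6]
```

Emit:
arm_command(targets=[[4, -11, 0, 0, -0.6, -0.6], [3.5, -9, 0, 0, 0, 0], [0, 0, 0, 0, 0, 0], [0, 0, 10, 0, 0, 0], [0, 0, 10, 0, 0, 0], [0, 0, 5, 0, 0, 0], [0, 0, 0, 0, 0, 0], [0, 0, 0, 0, 0, 0]])

```text
clock: 41.7
position: [0.5537, 0.2752, 0.1194]
tool_rot: [3.14, 0.003, 0.095]
force: [-0.2, 0.6, -0.8]
grip_width: 0.0575
```

```bash
python3 -c "
from h import *
go(.553,.2795,.1155,5.7)"
```

```text
t41.7 pos [0.5537 0.2752 0.1194] rot [179.9   0.2   5.4] F [-0.2  0.6 -0.8] w 0.0575 shift mm [-0.3 -4.3  3.9] norm 6 turn [ 0.1  0.2 -0.3]
```

Emit:
arm_command(targets=[[-0.5, -4, 0, 0, 0, 0], [0, 0, 0, 0, 0, 0], [0, 0, 2, 0, 0, 0], [0, 0, 1, 0, 0, 0], [0, 0, 1, 0, 0, 0], [0, 0, 0, 0, 0, 0]])

```text
clock: 42.3
position: [0.553, 0.2798, 0.1158]
tool_rot: [3.141, 0.002, 0.095]
force: [0.8, -0.8, -1.6]
grip_width: 0.057
```

```bash
python3 -c "
from h import *
go(.553,.2795,.1155,5.7)"
```

```text
t42.3 pos [0.553  0.2798 0.1158] rot [1.799e+02 1.000e-01 5.400e+00] F [ 0.8 -0.8 -1.6] w 0.057 shift mm [-0.1  0.3  0.3] norm 0 turn [ 0.1  0.1 -0.3]
```

Emit:
arm_command(targets=[[0, 0, 1, 0, 0, 0], [0, 0, 1, 0, 0, 0], [0, 0, 0.5, 0, 0, 0]])

```text
clock: 42.6
position: [0.5533, 0.2798, 0.1154]
tool_rot: [-3.141, 0.001, 0.095]
force: [-2.6, -1.1, 5.7]
grip_width: 0.057
```

Emit:
arm_command(targets=[[0, 0, 0, 0, 0, 0], [0, 0, 0, 0, 0, 0], [0, 0, 0, 0, 0, 0], [0, 0, 0, 0, 0, 0], [0, 0, -20, 0, 0, 0], [0, 0, -35, 0, 0, 0], [0, 20, -10, 0, 0, 0], [0, 45, 0, 0, 0, 0]], grip=95)

```text
clock: 43.4
position: [0.5585, 0.2186, 0.181]
tool_rot: [-3.141, 0.003, 0.103]
force: [0.8, -0.3, -0.3]
grip_width: 0.0812
```

Emit:
arm_command(targets=[[0, 48, 0, 0, 0, 0], [0, 48, 0, 0, 0, 0], [0, 48, 0, 0, 0, 0], [0, 48, 0, 0, 0, 0], [0, 48, 10, 0, 0, 0], [0, 47, 20, 0, 0, 0], [0, 38, 20, 0, 0, 0], [0, 24, 20, 0, 0, 0]])

```text
clock: 44.2
position: [0.5929, -0.144, 0.1118]
tool_rot: [3.14, -0.002, 0.101]
force: [0.5, 0.7, 0.1]
grip_width: 0.081
```

Emit:
arm_command(targets=[[0, 12, 10, 0, 0, 0], [0, 0, 0, 0, 0, 0], [0, 0, 0, 0, 0, 0]])

```text
clock: 44.5
position: [0.5908, -0.1625, 0.0984]
tool_rot: [3.139, 0.002, 0.094]
force: [-0.4, -0.3, 0.3]
grip_width: 0.0807
```

```bash
python3 -c "
from h import *
go(.5958,-.1726,.0125,5.7)
try: stack(.112)
except Exception as e: print('ERR')
f=grab('top'); [print(*d) for d in discs(f)]; near('scene',.597,-.172)"
```

```text
t44.5 pos [ 0.5908 -0.1625  0.0984] rot [1.799e+02 1.000e-01 5.400e+00] F [-0.4 -0.3  0.3] w 0.0807 shift mm [ 4.  10.5 85.9] norm 87 turn [ 0.1  0.1 -0.3]
top stack top [0.5529 0.2774 0.112 ] z 0.1116 n 445 axes [23.4 24. ]
scene stack top [0.5573 0.2785 0.112 ] z 0.1117 n 614 axes [22.9 32.2]
316.8 161.5 613 143 [ 0.8117 -0.0102  0.016 ]
scene at [ 0.5975 -0.1714  0.01  ] n 506 axes [21.9 27.4] z 0.0091
```

Emit:
arm_command(targets=[[2, 5, 0, 0, 0, 0], [1.5, 5, 10, 0, 0, 0], [0, 0, 20, 0, 0, 0], [0, 0, 25, 0, 0, 0], [0, 0, 12, 0, 0, 0], [0, 0, 0, 0, 0, 0], [0, 0, 0, 0, 0, 0]])

```text
clock: 45.4
position: [0.5986, -0.1703, 0.03]
tool_rot: [3.139, -0.003, 0.1]
force: [-0.2, -0.5, 0.2]
grip_width: 0.0812
```

```bash
python3 -c "
from h import *
go(.5958,-.1726,.0125,5.7)"
```

```text
t45.4 pos [ 0.5986 -0.1703  0.03  ] rot [ 1.799e+02 -1.000e-01  5.700e+00] F [-0.2 -0.5  0.2] w 0.0812 shift mm [-3.1  2.  17.5] norm 18 turn [ 0.1 -0.1  0. ]
```

Emit:
arm_command(targets=[[-3, 2, 4, 0, 0, 0], [0, 0, 9, 0, 0, 0], [0, 0, 4, 0, 0, 0], [0, 0, 0, 0, 0, 0]])

```text
clock: 45.8
position: [0.5968, -0.1731, 0.0138]
tool_rot: [3.138, -0.005, 0.1]
force: [0.4, -0.5, -0.1]
grip_width: 0.0814
```

Emit:
arm_command(targets=[[0, 0, 0, 0, 0, 0], [0, 0, 0, 0, 0, 0], [0, 0, 0, 0, 0, 0], [0, 0, 0, 0, 0, 0], [0, 0, 0, 0, 0, 0]], grip=50)

```text
clock: 46.3
position: [0.5973, -0.1731, 0.015]
tool_rot: [3.138, -0.006, 0.1]
force: [0.4, 0.5, -0.9]
grip_width: 0.0572
```

Emit:
arm_command(targets=[[0, 0, -35, 0, 0, 0], [0, -10, -45, 0, 0, 0], [0, -25, -40, 0, 0, 0], [0, -40, -25, 0, 0, 0], [0, -48, -5, 0, 0, 0], [0, -48, 0, 0, 0, 0], [0, -48, 0, 0, 0, 0], [0, -48, 0, 0, 0, 0]])

```text
clock: 47.1
position: [0.5696, 0.0944, 0.1703]
tool_rot: [3.138, -0.008, 0.088]
force: [1.2, -0.2, -0.4]
grip_width: 0.0572
```

Emit:
arm_command(targets=[[0, -48, 0, 0, 0, 0], [0, -45, 0, 0, 0, 0], [0, -36, 0, 0, 0, 0], [0, -24, 0, 0, 0, 0], [0, -12, 0, 0, 0, 0], [0, -6, 0, 0, 0, 0], [0, 0, 0, 0, 0, 0], [0, 0, 0, 0, 0, 0]])

```text
clock: 47.9
position: [0.5509, 0.2777, 0.1694]
tool_rot: [3.139, -0.008, 0.096]
force: [0.6, -0.5, -0.7]
grip_width: 0.0571
```

```bash
python3 -c "
from h import *
go(.553,.2805,.1255,5.7)"
```

```text
t47.9 pos [0.5509 0.2777 0.1694] rot [179.9  -0.5   5.5] F [ 0.6 -0.5 -0.7] w 0.0571 shift mm [ 2.4 -2.6 43.9] norm 44 turn [ 0.1 -0.5 -0.2]
```

Emit:
arm_command(targets=[[2, -2.5, 0, 0, -0.5, 0], [0, 0, 0, 0, 0, 0], [0, 0, 12, 0, 0, 0], [0, 0, 14, 0, 0, 0], [0, 0, 8, 0, 0, 0], [0, 0, 0, 0, 0, 0], [0, 0, 0, 0, 0, 0]])

```text
clock: 48.6
position: [0.5536, 0.2759, 0.1317]
tool_rot: [3.138, 0.002, 0.09]
force: [-0.0, -0.1, -1.1]
grip_width: 0.0572
```

```bash
python3 -c "
from h import *
go(.553,.2805,.127,5.7)"
```

```text
t48.6 pos [0.5536 0.2759 0.1317] rot [1.798e+02 1.000e-01 5.200e+00] F [-0.  -0.1 -1.1] w 0.0572 shift mm [-0.2 -4.6  4.7] norm 7 turn [ 0.2  0.1 -0.5]
```

Emit:
arm_command(targets=[[-0.5, -4.2, 0, 0, 0, 0], [0, 0, 0, 0, 0, 0], [0, 0, 2, 0, 0, 0], [0, 0, 1.5, 0, 0, 0], [0, 0, 1, 0, 0, 0], [0, 0, 0.5, 0, 0, 0], [0, 0, 0, 0, 0, 0]])

```text
clock: 49.3
position: [0.5529, 0.281, 0.1273]
tool_rot: [3.138, 0.001, 0.091]
force: [0.0, -0.2, -1.1]
grip_width: 0.0568
```

```bash
python3 -c "
from h import *
go(.553,.2805,.127,5.7)"
```

```text
t49.3 pos [0.5529 0.281  0.1273] rot [1.798e+02 1.000e-01 5.200e+00] F [ 0.  -0.2 -1.1] w 0.0568 shift mm [0.  0.5 0.3] norm 1 turn [ 0.2  0.1 -0.5]
```

Emit:
arm_command(targets=[[0, 0, 1, 0, 0, 0], [0, 0, 1, 0, 0, 0], [0, 0, 0.5, 0, 0, 0]])

```text
clock: 49.6
position: [0.5532, 0.281, 0.1267]
tool_rot: [3.14, 0.001, 0.09]
force: [-4.4, -0.7, 6.7]
grip_width: 0.0569
```

Emit:
arm_command(targets=[[0, 0, 0, 0, 0, 0], [0, 0, 0, 0, 0, 0], [0, 0, 0, 0, 0, 0], [0, 0, 0, 0, 0, 0], [0, 0, -20, 0, 0, 0], [0, 0, -35, 0, 0, 0], [0, 20, -10, 0, 0, 0], [0, 45, 0, 0, 0, 0]], grip=95)

```text
clock: 50.4
position: [0.5582, 0.2199, 0.1924]
tool_rot: [3.14, 0.002, 0.098]
force: [1.6, 0.3, -1.3]
grip_width: 0.0813
```

Emit:
arm_command(targets=[[0, 48, 0, 0, 0, 0], [0, 48, 0, 0, 0, 0], [0, 48, 0, 0, 0, 0], [10, 46, 0, 0, 0, 0], [15, 46, 10, 0, 0, 0], [18, 42, 20, 0, 0, 0], [18, 30, 25, 0, 0, 0], [16, 16, 25, 0, 0, 0]])

```text
clock: 51.2
position: [0.6658, -0.1135, 0.1142]
tool_rot: [3.139, -0.004, 0.095]
force: [0.5, 0.7, 0.6]
grip_width: 0.0809
```

Emit:
arm_command(targets=[[10, 6, 15, 0, 0, 0], [3, 0, 5, 0, 0, 0], [0, 0, 0, 0, 0, 0], [0, 0, 0, 0, 0, 0]])

```text
clock: 51.6
position: [0.6773, -0.1238, 0.0893]
tool_rot: [3.138, 0.002, 0.089]
force: [0.2, -0.5, -0.7]
grip_width: 0.0808
```

```bash
python3 -c "
from h import *
go(.6873,-.1162,.0125,5.7)
try: stack(.122)
except Exception as e: print('ERR')
f=grab('top'); [print(*d) for d in discs(f)]; near('scene',.688,-.1155,z=.016)
save(f,'t6',(140,100,440,320),2.6)"
```

```text
t51.6 pos [ 0.6773 -0.1238  0.0893] rot [1.798e+02 1.000e-01 5.100e+00] F [ 0.2 -0.5 -0.7] w 0.0808 shift mm [10.7 -6.6 76.8] norm 78 turn [ 0.2  0.1 -0.6]
top stack top [0.5541 0.2827 0.122 ] z 0.1213 n 387 axes [19.9 25.1]
scene stack top [0.5573 0.2803 0.122 ] z 0.1216 n 619 axes [23.  32.3]
418.8 167.4 374 254 [ 0.7981 -0.2828  0.01  ]
scene at [ 0.686  -0.1167  0.016 ] n 604 axes [23.  31.5] z 0.0156
```

Four specimens are stacked, top at 121–122 mm, centred within 2 mm. Now the top meter disc.

Emit:
arm_command(targets=[[5, -3, 0, 0, 0, 0], [5, -3, 8, 0, 0, 0], [0, 0, 18, 0, 0, 0], [0, 0, 20, 0, 0, 0], [0, 0, 10, 0, 0, 0], [0, 0, 0, 0, 0, 0], [0, 0, 0, 0, 0, 0]])

```text
clock: 52.5
position: [0.6882, -0.1139, 0.029]
tool_rot: [3.139, 0.0, 0.092]
force: [0.5, -0.4, 1.0]
grip_width: 0.0813
```

```bash
python3 -c "
from h import *
go(.6868,-.1164,.0125,5.7)"
```

```text
t52.5 pos [ 0.6882 -0.1139  0.029 ] rot [179.8   0.    5.3] F [ 0.5 -0.4  1. ] w 0.0813 shift mm [-1.7  2.3 16.5] norm 17 turn [ 0.2  0.  -0.4]
```

Emit:
arm_command(targets=[[-1.5, 2, 4, 0, 0, 0], [0, 0, 8, 0, 0, 0], [0, 0, 4, 0, 0, 0], [0, 0, 0, 0, 0, 0]])

```text
clock: 52.9
position: [0.6874, -0.1167, 0.0131]
tool_rot: [3.138, -0.001, 0.092]
force: [-0.1, 0.2, 0.4]
grip_width: 0.0814
```

Emit:
arm_command(targets=[[0, 0, 0, 0, 0, 0], [0, 0, 0, 0, 0, 0], [0, 0, 0, 0, 0, 0], [0, 0, 0, 0, 0, 0], [0, 0, 0, 0, 0, 0]], grip=50, grip_force=80)

```text
clock: 53.4
position: [0.6876, -0.1167, 0.0141]
tool_rot: [3.139, -0.002, 0.092]
force: [0.5, -0.5, -3.7]
grip_width: 0.0633
```

Emit:
arm_command(targets=[[0, 0, -30, 0, 0, 0], [-5, -5, -42, 0, 0, 0], [-14, -10, -42, 0, 0, 0], [-18, -25, -35, 0, 0, 0], [-18, -38, -15, 0, 0, 0], [-16, -44, -5, 0, 0, 0], [-11, -46, 0, 0, 0, 0], [-6, -46, 0, 0, 0, 0]])

```text
clock: 54.2
position: [0.5764, 0.0877, 0.1878]
tool_rot: [3.138, -0.001, 0.081]
force: [1.7, 1.5, -3.1]
grip_width: 0.063
```

Emit:
arm_command(targets=[[0, -46, 0, 0, 0, 0], [0, -44, 0, 0, 0, 0], [0, -36, 0, 0, 0, 0], [0, -25, 0, 0, 0, 0], [0, -15, 0, 0, 0, 0], [0, -8, 0, 0, 0, 0], [0, 0, 0, 0, 0, 0], [0, 0, 0, 0, 0, 0]])

```text
clock: 55.0
position: [0.5579, 0.2738, 0.1875]
tool_rot: [3.14, -0.001, 0.088]
force: [-0.5, -0.0, -1.9]
grip_width: 0.063
```

```bash
python3 -c "
from h import *
go(.553,.2805,.135,5.7)"
```

```text
t55.0 pos [0.5579 0.2738 0.1875] rot [ 1.799e+02 -1.000e-01  5.000e+00] F [-0.5 -0.  -1.9] w 0.063 shift mm [-4.2 -7.2 52.5] norm 53 turn [ 0.1 -0.1 -0.7]
```

Contact is expected at TCP ≈ .136; lowering to about .141 first.

Emit:
arm_command(targets=[[-4, -7, 0, 0, 0, 0], [0, 0, 0, 0, 0, 0], [0, 0, 12, 0, 0, 0], [0, 0, 15, 0, 0, 0], [0, 0, 10, 0, 0, 0], [0, 0, 4, 0, 0, 0], [0, 0, 0, 0, 0, 0], [0, 0, 0, 0, 0, 0]])

```text
clock: 55.8
position: [0.5537, 0.2762, 0.1419]
tool_rot: [3.139, 0.0, 0.082]
force: [0.0, 0.2, -2.6]
grip_width: 0.0635
```

```bash
python3 -c "
from h import *
go(.553,.2805,.136,5.7)"
```

```text
t55.8 pos [0.5537 0.2762 0.1419] rot [179.8   0.    4.7] F [ 0.   0.2 -2.6] w 0.0635 shift mm [-0.3 -4.4  5.9] norm 7 turn [ 0.2  0.  -1. ]
```

Emit:
arm_command(targets=[[-0.5, -4, 0, 0, 0, 0], [0, 0, 0, 0, 0, 0], [0, 0, 2.5, 0, 0, 0], [0, 0, 1.5, 0, 0, 0], [0, 0, 1, 0, 0, 0], [0, 0, 1, 0, 0, 0], [0, 0, 0, 0, 0, 0]])

```text
clock: 56.5
position: [0.5533, 0.281, 0.1366]
tool_rot: [3.14, -0.001, 0.082]
force: [0.4, -0.3, -3.5]
grip_width: 0.0634
```

```bash
python3 -c "
from h import *
go(.553,.2805,.136,5.7)"
```

```text
t56.5 pos [0.5533 0.281  0.1366] rot [ 1.799e+02 -1.000e-01  4.700e+00] F [ 0.4 -0.3 -3.5] w 0.0634 shift mm [-0.3  0.4  0.6] norm 1 turn [ 0.1 -0.1 -1. ]
```

Emit:
arm_command(targets=[[0, 0, 1, 0, 0, 0], [0, 0, 1, 0, 0, 0], [0, 0, 0.5, 0, 0, 0]])

```text
clock: 56.8
position: [0.5535, 0.281, 0.1359]
tool_rot: [3.141, -0.002, 0.082]
force: [-3.2, -0.5, 3.9]
grip_width: 0.0632
```

Emit:
arm_command(targets=[[0, 0, 0, 0, 0, 0], [0, 0, 0, 0, 0, 0], [0, 0, 0, 0, 0, 0], [0, 0, 0, 0, 0, 0], [0, 0, -20, 0, 0, 0], [0, 0, -35, 0, 0, 0], [0, 10, -40, 0, 0, 0], [0, 40, -10, 0, 0, 0]], grip=95)

```text
clock: 57.6
position: [0.5564, 0.2347, 0.2422]
tool_rot: [3.14, 0.001, 0.089]
force: [0.2, -0.5, -1.2]
grip_width: 0.0811
```

Emit:
arm_command(targets=[[0, 48, 0, 0, 0, 0], [0, 48, 0, 0, 0, 0], [5, 40, 0, 0, 0, 0], [5, 25, 0, 0, 0, 0], [0, 10, 0, 0, 0, 0], [0, 0, 0, 0, 0, 0]])

```text
clock: 58.2
position: [0.5827, 0.0548, 0.2457]
tool_rot: [3.141, -0.004, 0.085]
force: [-0.7, 0.7, -0.1]
grip_width: 0.0809
```

```bash
python3 -c "
from h import *
try: stack(.138)
except Exception as e: print('ERR')
f=grab('top');g=grab('scene')
for n,q in(('top',f),('scene',g)):
    W=cloud(q);d=np.hypot(W[...,0]-.655,W[...,1]-.082);
    m=(W[...,2]>.088)&(W[...,2]<.098)&(d<.08);k=(W[...,2]>.118)&(W[...,2]<.13)&(d<.06)
    print(n,m.sum(),cv2.minEnclosingCircle(W[m][:,:2].astype(np.float32)),k.sum(),np.median(W[k],0) if k.any() else '')
go(.6547,.0824,.2,5.7)
save(g,'s7',(300,150,620,390),2.4)"
```

```text
top stack top [0.5529 0.2796 0.138 ] z 0.1375 n 582 axes [26.2 27.1]
scene stack top [0.5574 0.2807 0.138 ] z 0.1378 n 751 axes [25.  36.2]
top 0 ((0.0, 0.0), 0.0) 0 
scene 1398 ((0.6543073654174805, 0.08244511485099792), 0.052605040371418) 229 [0.65805571 0.08279172 0.12510247]
t58.4 pos [0.5825 0.0579 0.2454] rot [180.   -0.2   5.1] F [ 0.3 -0.4  1. ] w 0.0809 shift mm [ 74.2 -17.2  45.4] norm 89 turn [ 0.  -0.2 -0.6]
```

View pics/s7.png

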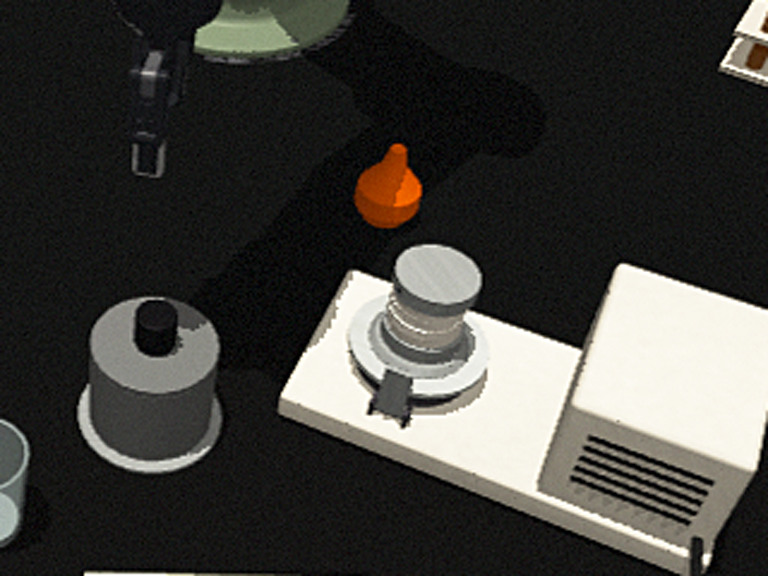

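The whole stack stands aligned (crop 438,300), with the steel disc on top at 138 mm. Now the hood knob at crop (157,325).

Emit:
arm_command(targets=[[20, -5, 0, 0, 0, 0], [28, -6, 10, 0, 0, 0], [18, -4, 15, 0, 0, 0], [5, 0, 20, 0, 0, 0], [0, 0, 20, 0, 0, 0], [0, 0, 10, 0, 0, 0], [0, 0, 0, 0, 0, 0], [0, 0, 0, 0, 0, 0]])

```text
clock: 59.2
position: [0.6516, 0.0897, 0.1657]
tool_rot: [-3.14, -0.001, 0.101]
force: [0.2, -0.7, 0.6]
grip_width: 0.0814
```

```bash
python3 -c "
from h import *
go(.6547,.0824,.115,5.7)"
```

```text
t59.2 pos [0.6516 0.0897 0.1657] rot [-1.799e+02 -1.000e-01  5.800e+00] F [ 0.2 -0.7  0.6] w 0.0814 shift mm [ 2.3  7.6 50.7] norm 51 turn [-0.1 -0.1  0.1]
```

Emit:
arm_command(targets=[[2, 7, 0, 0, 0, 0], [0, 0, 0, 0, 0, 0], [0, 0, 14, 0, 0, 0], [0, 0, 16, 0, 0, 0], [0, 0, 12, 0, 0, 0], [0, 0, 4, 0, 0, 0], [0, 0, 0, 0, 0, 0], [0, 0, 0, 0, 0, 0]])

```text
clock: 60.0
position: [0.6549, 0.0822, 0.1174]
tool_rot: [-3.139, -0.003, 0.1]
force: [-0.8, 0.0, 0.3]
grip_width: 0.0813
```

```bash
python3 -c "
from h import *
go(.6547,.0824,.115,5.7)"
```

```text
t60.0 pos [0.6549 0.0822 0.1174] rot [-179.9   -0.2    5.7] F [-0.8  0.   0.3] w 0.0813 shift mm [-0.1 -0.2  2.4] norm 2 turn [-0.1 -0.2  0. ]
```

Emit:
arm_command(targets=[[0, 0, 0, 0, 0, 0], [0, 0, 0, 0, 0, 0], [0, 0, 0, 0, 0, 0], [0, 0, 0, 0, 0, 0], [0, 0, 0, 0, 0, 0], [0, 0, 0, 0, 0, 0], [0, 0, 0, 0, 0, 0], [0, 0, 0, 0, 0, 0]], grip=15, grip_force=100)

```text
clock: 60.8
position: [0.6553, 0.0824, 0.1188]
tool_rot: [-3.139, -0.005, 0.101]
force: [-0.8, 0.4, -1.0]
grip_width: 0.0314
```

Emit:
arm_command(targets=[[0, 0, -10, 0, 0, 0], [0, 0, -22, 0, 0, 0], [0, 0, -30, 0, 0, 0], [0, 0, -35, 0, 0, 0], [0, 0, -35, 0, 0, 0], [0, 0, -28, 0, 0, 0], [0, 0, -12, 0, 0, 0], [0, 0, 0, 0, 0, 0]])

```text
clock: 61.6
position: [0.6532, 0.0811, 0.2996]
tool_rot: [-3.14, -0.002, 0.099]
force: [-0.1, -0.4, -3.9]
grip_width: 0.0315
```

```bash
python3 -c "
from h import *
go(.5545,.280,.29,5.7)"
```

```text
t61.6 pos [0.6532 0.0811 0.2996] rot [-1.799e+02 -1.000e-01  5.700e+00] F [-0.1 -0.4 -3.9] w 0.0315 shift mm [ -78.4 -207.7    9.6] norm 222 turn [-0.1 -0.1 -0. ]
```

Emit:
arm_command(targets=[[-7, -18, 0, 0, 0, 0], [-13, -36, 0, 0, 0, 0], [-15, -40, 0, 0, 0, 0], [-15, -40, 0, 0, 0, 0], [-12, -32, 0, 0, 0, 0], [-8, -20, 0, 0, 0, 0], [-4, -10, 0, 0, 0, 0], [-1, -4, 0, 0, 0, 0]])

```text
clock: 62.4
position: [0.5519, 0.2773, 0.2883]
tool_rot: [3.137, 0.01, 0.096]
force: [0.9, -0.4, -4.6]
grip_width: 0.0315
```

Emit:
arm_command(targets=[[0, 0, 0, 0, 0, 0], [0, 0, 0, 0, 0, 0]])

```text
clock: 62.6
position: [0.5524, 0.2758, 0.2874]
tool_rot: [3.136, 0.011, 0.095]
force: [-0.3, -0.4, -4.1]
grip_width: 0.0312
```

```bash
python3 -c "
from h import *
go(.5548,.280,.265,5.7)
f=grab('scene');g=grab('top')
for q in(f,g):
    W=cloud(q); o=bot.observe()['position']; rz=o[2]-.1188+.093
    m=(abs(W[...,2]-rz)<.005)&(np.hypot(W[...,0]-o[0],W[...,1]-o[1])<.08); P=W[m]; print('roof',rz,m.sum(),P.min(0),P.max(0),cv2.minEnclosingCircle(P[:,:2].astype(np.float32)) if m.any() else '')
save(f,'h1',(340,80,600,310),3)"
```

```text
t62.6 pos [0.5524 0.2758 0.2874] rot [179.7   0.6   5.4] F [-0.3 -0.4 -4.1] w 0.0312 shift mm [ 2.8 -4.  22.4] norm 23 turn [ 0.3  0.6 -0.3]
roof 0.26175812158738665 1455 [0.50221028 0.22434959 0.25677073] [0.60477548 0.32606007 0.26664345] ((0.5529455542564392, 0.27460625767707825), 0.052995890378952026)
roof 0.26175812158738665 729 [0.50038734 0.22359838 0.25680808] [0.60186258 0.29291623 0.26675236] ((0.5511935949325562, 0.27113789319992065), 0.05103876814246178)
```

View pics/h1.png

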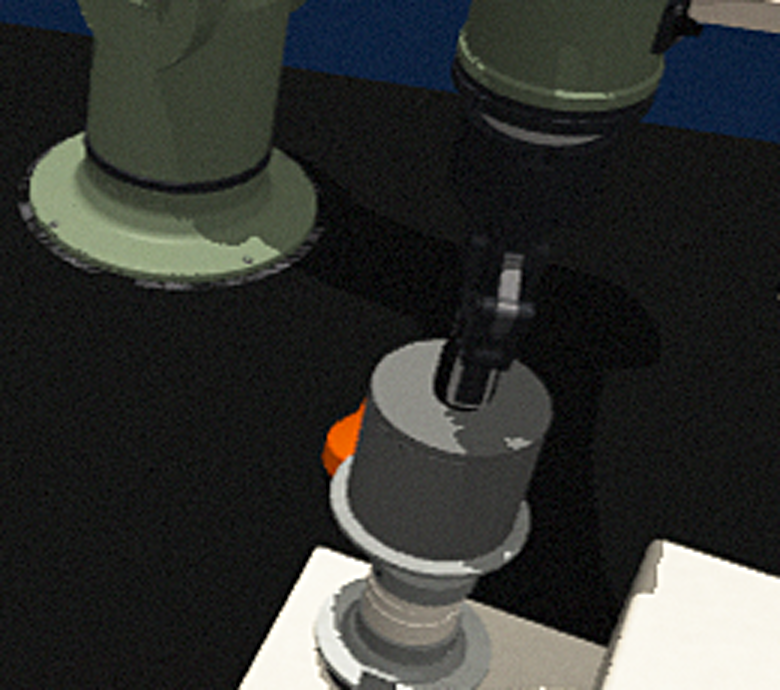

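The hood is held level just above the stack. Align and lower.

Emit:
arm_command(targets=[[2.5, -4.5, 0, 0.3, 0.6, 0], [0, 0, 0, 0, 0, 0], [0, 0, 8, 0, 0, 0], [0, 0, 10, 0, 0, 0], [0, 0, 10, 0, 0, 0], [0, 0, 8, 0, 0, 0], [0, 0, 3, 0, 0, 0], [0, 0, 0, 0, 0, 0]])

```text
clock: 63.5
position: [0.5555, 0.2786, 0.2443]
tool_rot: [3.141, -0.0, 0.091]
force: [-0.0, -0.6, -3.1]
grip_width: 0.0313
```

```bash
python3 -c "
from h import *
go(.555,.2808,.2,5.7)"
```

```text
t63.5 pos [0.5555 0.2786 0.2443] rot [180.   -0.    5.2] F [-0.  -0.6 -3.1] w 0.0313 shift mm [-0.3 -2.3 44.3] norm 44 turn [ 0.  -0.  -0.5]
```

Emit:
arm_command(targets=[[0, -2.2, 0, 0, 0, 0], [0, 0, 8, 0, 0, 0], [0, 0, 12, 0, 0, 0], [0, 0, 10, 0, 0, 0], [0, 0, 6, 0, 0, 0], [0, 0, 3, 0, 0, 0], [0, 0, 0, 0, 0, 0], [0, 0, 0, 0, 0, 0]])

```text
clock: 64.3
position: [0.5554, 0.281, 0.2018]
tool_rot: [3.141, -0.001, 0.091]
force: [0.3, -0.0, -4.6]
grip_width: 0.031
```

```bash
python3 -c "
from h import *
go(.555,.2808,.1788,5.7)
f=grab('scene')
W=cloud(f); o=bot.observe()['position']; rz=o[2]-.1188+.093
m=(abs(W[...,2]-rz)<.005)&(np.hypot(W[...,0]-o[0],W[...,1]-o[1])<.08); P=W[m]; print('roof',rz,P[:,2].mean(),cv2.minEnclosingCircle(P[:,:2].astype(np.float32)))"
```

```text
t64.3 pos [0.5554 0.281  0.2018] rot [180.   -0.    5.2] F [ 0.3 -0.  -4.6] w 0.031 shift mm [-0.4  0.1 23. ] norm 23 turn [ 0.  -0.  -0.5]
roof 0.17600235033002387 0.17579132873555514 ((0.5565156936645508, 0.28046977519989014), 0.052372630685567856)
```

Hood and plate agree within 1 mm in the same camera. Press straight down.

Emit:
arm_command(targets=[[0, 0, 5, 0, 0, 0], [0, 0, 5, 0, 0, 0], [0, 0, 4, 0, 0, 0], [0, 0, 4, 0, 0, 0], [0, 0, 4, 0, 0, 0], [0, 0, 0, 0, 0, 0]], grip_force=120)

```text
clock: 64.95
position: [0.5602, 0.2825, 0.1843]
tool_rot: [-3.136, -0.013, 0.091]
force: [-3.9, 1.1, -8.4]
grip_width: 0.0308
```

```bash
python3 -c "
from h import *
go(.555,.2808,.1788,5.7)"
```

```text
t65.0 pos [0.5602 0.2825 0.1843] rot [-179.7   -0.7    5.2] F [-3.9  1.1 -8.4] w 0.0308 shift mm [-5.3  1.2  5.5] norm 8 turn [-0.3 -0.7 -0.5]
```

Emit:
arm_command(targets=[[-3, 0.5, 1, 0, -0.7, 0], [-2, 0.5, 2, 0, 0, 0], [0, 0, 3, 0, 0, 0], [0, 0, 3, 0, 0, 0]])

```text
clock: 65.35
position: [0.555, 0.2811, 0.1785]
tool_rot: [-3.133, -0.0, 0.091]
force: [-33.5, -7.9, 89.4]
grip_width: 0.0311
```

```bash
python3 -c "
from h import *
go(.555,.2808,.1788,5.7)
f=grab('scene');save(f,'h2',(400,170,560,330),4)"
```

```text
t65.3 pos [0.555  0.2811 0.1785] rot [-179.5   -0.     5.2] F [-33.5  -7.9  89.4] w 0.0311 shift mm [-0.   0.3 -0.3] norm 0 turn [-0.5 -0.  -0.5]
```

View pics/h2.png

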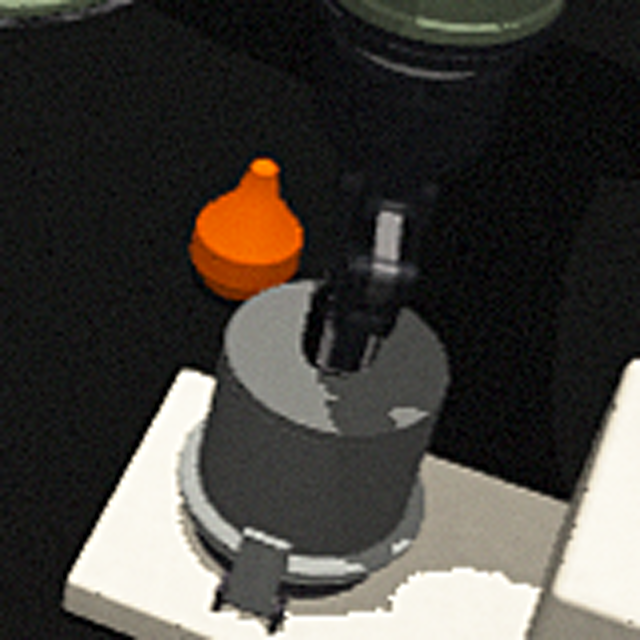

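The hood is bottomed at TCP .1785 (home is .1788), with the far clip visible over the rim. Relieve, release and check.

Emit:
arm_command(targets=[[0, 0, -0.5, 0, 0, 0], [0, 0, 0, 0, 0, 0]])

```text
clock: 65.6
position: [0.5547, 0.2809, 0.1797]
tool_rot: [-3.132, -0.0, 0.091]
force: [1.7, 0.6, -8.4]
grip_width: 0.0309
```

Emit:
arm_command(targets=[[0, 0, 0, 0, 0, 0], [0, 0, 0, 0, 0, 0], [0, 0, 0, 0, 0, 0], [0, 0, 0, 0, 0, 0], [0, 0, 0, 0, 0, 0], [0, 0, -20, 0, 0, 0], [0, 0, -35, 0, 0, 0], [0, 0, -35, 0, 0, 0]], grip=95, grip_force=40)

```text
clock: 66.4
position: [0.5534, 0.2791, 0.2674]
tool_rot: [-3.138, 0.006, 0.091]
force: [-0.3, 0.1, 0.3]
grip_width: 0.0813
```

Emit:
arm_command(targets=[[0, 40, 0, 0, 0, 0], [0, 48, 0, 0, 0, 0], [0, 48, 0, 0, 0, 0], [0, 45, 0, 0, 0, 0], [0, 20, 0, 0, 0, 0], [0, 0, 0, 0, 0, 0]])

```text
clock: 67.0
position: [0.5742, 0.0734, 0.2716]
tool_rot: [-3.135, -0.003, 0.094]
force: [0.3, 0.7, -0.5]
grip_width: 0.0811
```

Run:
```python
from h import *
f=grab('scene');g=grab('top')
for n,q in(('scene',f),('top',g)):
    W=cloud(q); d=np.hypot(W[...,0]-.555,W[...,1]-.28)
    m=(abs(W[...,2]-.153)<.012)&(d<.07); P=W[m]
    A=np.c_[P[:,:2]-[.555,.28],np.ones(len(P))]; k=np.median(abs(P[:,2]-np.median(P[:,2])))
    ok=abs(P[:,2]-np.median(P[:,2]))<.004; co=np.linalg.lstsq(A[ok],P[ok,2],rcond=None)[0]
    print(n,m.sum(),'roof z (home .153)',np.median(P[:,2]),'slopes',co[:2].round(3),cv2.minEnclosingCircle(P[ok][:,:2].astype(np.float32)))
lev(f)
save(f,'e1',(410,200,550,330),4); save(g,'e2',(150,200,260,310),4)
a=cv2.imread('pics/e1.png');b=cv2.resize(cv2.imread('pics/e2.png'),(240,240)); b=cv2.copyMakeBorder(b,0,a.shape[0]-240,0,0,cv2.BORDER_CONSTANT); cv2.imwrite('pics/e.png',cv2.hconcat([a,b]))
print(a.shape)
```

```text
scene 1564 roof z (home .153) 0.15259124602013013 slopes [-0.003  0.002] ((0.5558302998542786, 0.2818542718887329), 0.053398214280605316)
top 1144 roof z (home .153) 0.1522820348988694 slopes [-0.002 -0.003] ((0.5551609992980957, 0.2808026373386383), 0.051232341676950455)
lever 138 [ 0.00152743 -0.02554844  0.10485988] [-0.00780149 -0.04180844] [ 0.00816926 -0.01364676] 0.12355758675255434
tcp local [0.05178424 0.46004816]
(520, 560, 3)
```

View pics/e.png

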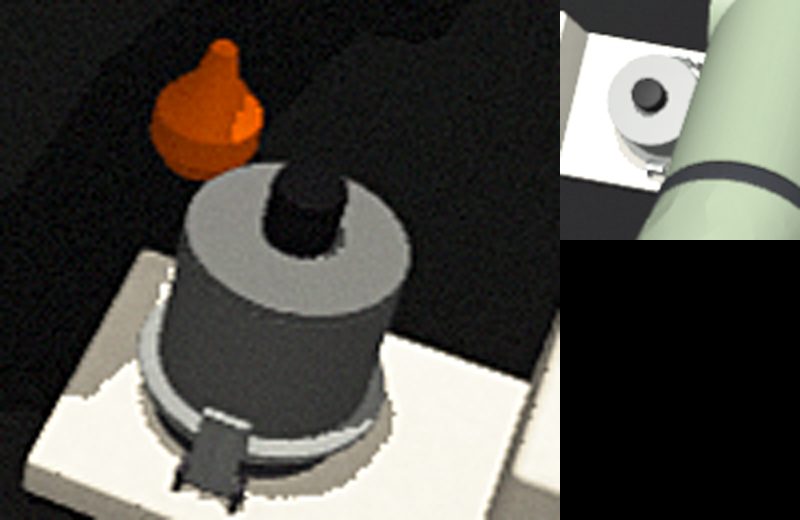

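The hood is level and home (roof 152.5 mm, slope under 0.3°), the far clip is over the rim and the lever is still up. I'll do a last check of clips and bystanders, then hand in.

Run:
```python
from h import *
g=grab('top');f=grab('scene')
T=np.load('top0.npy',allow_pickle=True).item();S=np.load('scene0.npy',allow_pickle=True).item()
P0=np.array([.5545,.2795]); th=np.radians(-9.8);Rz=np.array([[np.cos(th),-np.sin(th)],[np.sin(th),np.cos(th)]])
for n,q in(('top0',T),('top',g),('scene0',S),('scene',f)):
    W=cloud(q);L=(W[...,:2]-P0)@Rz;z=W[...,2]
    for s in(-1,1):
        m=(s*L[...,0]>.053)&(s*L[...,0]<.11)&(abs(L[...,1])<.012)&(z>.08)&(z<.094); print(n,s,m.sum(),np.median(L[m],0).round(4) if m.any() else '',end=' | ')
    hsv=cv2.cvtColor(q['color'],cv2.COLOR_RGB2HSV); o=(hsv[...,0]<14)&(hsv[...,1]>150)&(hsv[...,2]>40)
    k,l,st,c=cv2.connectedComponentsWithStats(o.astype(np.uint8)); print('orange/brown',[(c[i].round(0).tolist(),int(st[i,4])) for i in range(1,k) if st[i,4]>150])
d=cv2.absdiff(S['color'],f['color']).max(2); print('beaker diff scene',(d[320:380,270:315]>40).mean(),'bottle',(d[250:300,165:205]>40).mean())
print(bot.observe()['clock'],bot.job_done())
```

```text
top0 -1 31 [-0.0658 -0.0016] | top0 1 35 [ 0.0642 -0.0006] | orange/brown [([220.0, 339.0], 523)]
top -1 33 [-0.0645  0.0005] | top 1 28 [ 0.0647 -0.0035] | orange/brown []
scene0 -1 76 [-0.0627  0.0017] | scene0 1 67 [0.0678 0.0007] | orange/brown [([462.0, 229.0], 689), ([215.0, 260.0], 214)]
scene -1 0  | scene 1 66 [0.0677 0.0006] | orange/brown [([628.0, 146.0], 157), ([462.0, 229.0], 691), ([215.0, 260.0], 210)]
beaker diff scene 0.0014814814814814814 bottle 0.0
the job is handed in; nothing more can be done
67.2 None
```

I tested and re-latched the breaker, built the stack and pressed the hood home, then handed the job in at 67 s. No verdict is reported.

- **Breaker:** I pressed the test button until the lever dropped, then lifted the lever until it latched. It was still up at the last check.
- **Stack:** One steel meter disc, all four white specimens and the second meter disc, each within about 2 mm of the plate's axis. The top face measured 138 mm before the hood went on.
- **Hood:** It is home and level. The roof is at about 152.5 mm (153 expected), with slopes of 0.003 or less.
- **Clips:** In the top view both clip arms are back where they stood at the start. The scene camera confirms the far one; the near one is hidden behind the hood there.
- **Bystanders:** Bottle, bulb and beaker are unchanged in the scene view. In the last top view the arm hid the bulb.

Some things did not go cleanly:
- **Dropped specimen:** The second specimen was found off the stack, leaning on the seat. I could not tell whether I dropped it or it was knocked. I picked it up, pressed it flat on the bench and placed it again.
- **Pressing force:** Pressing the hood peaked at about 89 N at the wrist (limit 120), more than the clips needed. The tool also drifted about 5 mm in x midway, and I corrected it.

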